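# Count the long cartons with the tally counter

## Task

Take stock of the long cartons: move every long carton lying on the counter into the shallow grey tray and leave the shorter look-alikes out of it, and work the tally counter's lever, all the way to its stop and let go to spring back, exactly once for each long carton. At the end all long cartons lie in the tray, the pointer stands that many marks past zero, and the plant, paper cup and calculator are where they were.

Things in the scene. Friction and masses are not known exactly. Their poses are not given: they have to be found in the camera images.
- tally: mechanical tally counter screwed to the counter top: round grey housing 100 mm in diameter (base 112 mm), 50 mm high. Origin on its vertical axis at the counter top; its x axis points from the axis directly away from the long zero mark. Lever and pointer turn about this vertical axis. Ten marks, 36 degrees apart, ring its top
- lever_post (a point): the lever's upright post with black sleeve, 15 mm in diameter, 95 mm from the counter's axis, from the lever arm (top at 24 mm above the counter top) up to 94 mm, so 44 mm above the housing; this point is on its axis 75 mm up and moves with the lever: seen from the axis it lies (pi + 0.45 - lever) anticlockwise of the body's x axis
- lever (a joint): lever angle, rad: 0 at rest, 0.90 at its stop, growing clockwise as seen from above. A spring (about 2.5 N at the post at rest, 5.5 N at the stop, plus damping) brings it back within 2 s when let go. Each full swing and return advances the pointer one mark; the pointer moves only in the last 0.63 rad of the swing. A swing that stops short leaves the pointer short until the next one
- dial (a joint): angle of the black pointer on top, rad: 0 at the long zero mark (the start), growing clockwise by 0.628 (one mark) per full lever swing. It cannot be turned by hand or back
- tray: shallow grey counting tray fixed to the counter, 200 x 200 mm, rim 14 mm high, wall 4 mm, floor 4 mm thick. Origin at the centre of its underside, x and y along its sides
- long1: long carton, 72 x 36 x 40 mm (x, y, z), about 0.08 to 0.15 kg, rigid, same print as the short ones. Origin at the centre of its underside, x along its length
- long2: long carton, 72 x 36 x 40 mm (x, y, z), about 0.08 to 0.15 kg, rigid, same print as the short ones. Origin at the centre of its underside, x along its length
- long3: long carton, 72 x 36 x 40 mm (x, y, z), about 0.08 to 0.15 kg, rigid, same print as the short ones. Origin at the centre of its underside, x along its length
- long4: long carton, 72 x 36 x 40 mm (x, y, z), about 0.08 to 0.15 kg, rigid, same print as the short ones. Origin at the centre of its underside, x along its length. Absent in some starts (None from the start)
- long5: long carton, 72 x 36 x 40 mm (x, y, z), about 0.08 to 0.15 kg, rigid, same print as the short ones. Origin at the centre of its underside, x along its length. Absent in some starts (None from the start)
- long6: long carton, 72 x 36 x 40 mm (x, y, z), about 0.08 to 0.15 kg, rigid, same print as the short ones. Origin at the centre of its underside, x along its length. Absent in some starts (None from the start)
- short1: short carton, 50 x 36 x 40 mm (x, y, z), a look-alike. Origin at the centre of its underside, x along its length
- short2: short carton, 50 x 36 x 40 mm (x, y, z), a look-alike. Origin at the centre of its underside, x along its length
- plant: bystander: potted plant, pot 96 mm wide at the top and about 145 mm high over all; origin at the centre of its underside
- papercup: bystander: paper cup, 76 mm wide and 90 mm high; origin at the centre of its underside
- calculator: bystander: desk calculator, 130 x 85 x 18 mm; origin at the centre of its underside

How it is judged:
At the end, for the whole second after the job is handed in: every long carton lies still in the tray (origin within 96 mm of its centre along each side, under 50 mm high), no short one does, the pointer is within 0.25 rad of as many marks (0.628 rad each) as there are long cartons, the lever is at rest (under 0.08 rad) (x of long1 in the frame of tray between -0.096 and 0.096 m and y of long1 in the frame of tray between -0.096 and 0.096 m and z of each of long1, long2, long3, long4, long5, long6 in the frame of tray below 0.05 m and linear speed of each of long1, long2, long3, long4, long5, long6 below 0.02 m/s and x of long2 in the frame of tray between -0.096 and 0.096 m and y of long2 in the frame of tray between -0.096 and 0.096 m and x of long3 in the frame of tray between -0.096 and 0.096 m and y of long3 in the frame of tray between -0.096 and 0.096 m and x of long4 in the frame of tray between -0.096 and 0.096 m and y of long4 in the frame of tray between -0.096 and 0.096 m and x of long5 in the frame of tray between -0.096 and 0.096 m and y of long5 in the frame of tray between -0.096 and 0.096 m and x of long6 in the frame of tray between -0.096 and 0.096 m and y of long6 in the frame of tray between -0.096 and 0.096 m and not (x of short1 in the frame of tray between -0.105 and 0.105 m and y of short1 in the frame of tray between -0.105 and 0.105 m and z of short1 in the frame of tray below 0.05 m) and not (x of short2 in the frame of tray between -0.105 and 0.105 m and y of short2 in the frame of tray between -0.105 and 0.105 m and z of short2 in the frame of tray below 0.05 m) and value of joint dial between 2.26327 and 4.01991 rad and ((height (world z) of long4 below -9 m and value of joint dial above -9 rad) or (height (world z) of long5 below -9 m and value of joint dial above -9 rad) or value of joint dial above 2.89159 rad) and ((height (world z) of long4 below -9 m and value of joint dial above -9 rad) or (height (world z) of long6 below -9 m and value of joint dial above -9 rad) or value of joint dial above 2.89159 rad) and ((height (world z) of long5 below -9 m and value of joint dial above -9 rad) or (height (world z) of long6 below -9 m and value of joint dial above -9 rad) or value of joint dial above 2.89159 rad) and ((height (world z) of long4 below -9 m and value of joint dial above -9 rad) or (height (world z) of long5 below -9 m and value of joint dial above -9 rad) or (height (world z) of long6 below -9 m and value of joint dial above -9 rad) or value of joint dial above 3.51991 rad) and (height (world z) of long4 above -9 m or value of joint dial below 3.39159 rad) and (height (world z) of long5 above -9 m or value of joint dial below 3.39159 rad) and (height (world z) of long6 above -9 m or value of joint dial below 3.39159 rad) and (height (world z) of any of long4, long5 above -9 m or value of joint dial below 2.76327 rad) and (height (world z) of any of long4, long6 above -9 m or value of joint dial below 2.76327 rad) and (height (world z) of any of long5, long6 above -9 m or value of joint dial below 2.76327 rad) and value of joint lever below 0.08 rad and velocity of joint lever below 0.1 rad/s); the robot touches nothing.
It fails at once if the plant is pushed away (over 30 mm) or tipped (distance of plant from where it was at the start of the episode above 0.03 m or angle between plant's own z axis and vertical above 0.5 rad).
It fails at once if the paper cup is pushed away (over 30 mm) or tipped (distance of papercup from where it was at the start of the episode above 0.03 m or angle between papercup's own z axis and vertical above 0.5 rad).
It fails at once if the calculator is pushed away (over 30 mm) or tipped (distance of calculator from where it was at the start of the episode above 0.03 m or angle between calculator's own z axis and vertical above 0.5 rad).
Of long4, long5, long6 only 1 to 3 are there at a start; the rules pass over those that are not, and their reading is None.
At some moment in a run one of long1, long2, long3, long4, long5, long6 may be knocked a few centimetres aside while the robot is not near it.
Once in a run the grip may slacken for a moment while it holds something.
It also fails if it takes over 210 s, if anything falls off the work surface, if the arm or the gripper's body presses on something with over 40 N, if the wrist force passes 120 N, or if a joint passes its speed limit or range.

## Robot

A 7-joint arm with a two-finger parallel gripper is mounted at the origin on the work surface. World frame = base frame: x ahead of the robot, y to its left, z up, the work surface at z = 0. Lengths are in m, angles in rad, forces in N, time in s.
With the tool pointing down it reaches from about 0.4 to 0.85 m from the base axis. Payload 4.5 kg.
Tool frame: the origin (TCP) lies midway between the tips of the shut fingers; the grasp point (between the pads) lies 19 mm behind it (r.hold_point_z is the distance from the TCP to the grasp point, in m); z points along the fingers, y is the direction in which the jaws open and shut (so a half turn about z gives the same grasp; the last joint's range is limited). The gripper opens to 88 mm and grips with 3 to 60 N. Pads are 18 mm wide; open, the fingers measure 123 mm over their backs; the gripper's body (75 mm by 187 mm) begins 45 mm behind the grasp point.
Start: joints at [1.299, 0.689, -0.195, 1.565, 0.157, 0.902, -0.215], TCP at [0.188, -0.596, 0.239] pointing down, gripper open.
Joint ranges: [-3.01, 3.01], [-0.46, 2.08], [-1.47, 1.51], [0.13, 2.56], [-1, 4.14], [0.04, 2.09], [-2.66, 2.66]. Speed limits (rad/s): [2.57, 2.57, 3.14, 3.14, 3.14, 3.14, 3.14].

## Interface

Orientations are given as a unit quaternion [x, y, z, w].
In Python, from plant import r gives the robot as it stands. The module is installed in compiled form; this text tells all that it offers.
- The arm moves only by the tool move_arm, never from a script. Its arguments are lists of equal length, an entry for each row: "turn": the turn, a rotation vector about the tool's x, y, z in units of 2 pi rad (1.0 is 2 pi rad), a list of three; "dp": the shift along the tool's x, y, z in units of 2.5 cm (1.0 is 2.5 cm), a list of three; "jaw": the closure, from -1 (fully open) to 1 (shut), so that 0 is half open. In form: {"turn": [[wx, wy, wz], ...], "dp": [[x, y, z], ...], "jaw": [jaw, ...]}. A call has 1 to 10 rows; each row shifts and turns the commanded pose from where the row before left it, along the tool's axes as they then stand; what a row does not reach is not made up. A row lasts 1/12 s, in which the tool goes at most 41.7 mm and 7.16 degrees, less where a joint would pass 70% of its speed; a pose out of reach is approached as far as the arm can. A call with a number of a shift or a turn outside -1 to 1 is refused whole. A call with a gripper value outside its range is refused whole. The fingers move at their own pace and stop on an object; "newtons" is the grip in N (left out, the last holds). Time passes only in rows, so rows that do not move let the fingers close. It gives the time, the measured TCP pose, the force and the opening at its end, in the units of the state.
- r.get_state(): the state, without advancing time (a new reading comes with each control period).
- r.snapshot(name): name is "scene" or "side" or "wrist"; returns a dict with "frame" (384x512x3 uint8, blue, green, red), "mtx" (3x3 intrinsics, pixels), "origin" and "orientation" of the camera in the world; the wrist camera has in their place "tool_from_camera" (4x4, takes a point from camera to tool coordinates, whose origin is the TCP and whose axes are the flange's). Camera axes: x right, y up, looking along -z (the intrinsics and any distortion apply to the point x, -y, -z); pixel columns grow to the right and rows downward; lengths in m; the calibration is good to about 2 mm. The wrist camera is an equidistant fisheye: a pixel r from the principal point sees the ray r / f radians off the axis. A picture is of the moment at which its call begins: read the wrist's pose just before it. There is no depth.
- r.finish_job(): hands the job in, once; it reports no verdict.
The state is a dict: "clock": time; "q": joint angles; "qd": joint speeds; "joint_torque": joint torques, N m; "tool_pos": TCP position; "eef_rot": TCP orientation; "contact_force": force on the tool from outside, world axes, zero at the start; "moment": the same for the moment, N m; "opening": opening from 0.0 (shut) to 1.0 (fully open).
Only numpy, scipy, OpenCV 4.12 (cv2) and the standard library are available. Lean on these libraries where they do the work, as an engineer would, in place of code of your own. Each camera call takes 0.05 s, during which the arm holds its last target.

## Working session

There is one attempt and no reset: what is moved stays moved. The work goes in short steps, Python scripts to look and compute and a tool call to move; the robot and the scene stay as the last step left them, time stands still between calls to the robot, and variables do not carry over. Pictures are saved under pics/ and viewed, and the job is handed in when it is done.

Besides the shell and the picture viewer there is one more tool, called after "Call:" in YAML: its name, and indented under it one key for each argument. move_arm: Moves the arm, as the interface text tells. Shifts and turns lie within -1 to 1; 1 stands for 2.5 cm of shift or 2 pi rad of turn. Its arguments: {"type":"object","properties":{"turn":{"type":"array","items":{"type":"array","items":{"type":"number","minimum":-1,"maximum":1}}},"dp":{"type":"array","items":{"type":"array","items":{"type":"number","minimum":-1,"maximum":1}}},"jaw":{"type":"array","items":{"type":"number"}},"newtons":{"type":"number"}},"required":["turn","dp","jaw"]}

```bash
mkdir -p pics
cat > h.py <<'E'
import numpy as np, cv2
from scipy.spatial.transform import Rotation as R
from plant import r
def snap(n,fn):
    s=r.get_state(); d=r.snapshot(n); cv2.imwrite('pics/'+fn,d['frame']); return s,d
E
python3 - <<'E'
from h import *
import pickle
s=r.get_state(); print(s)
for n in('scene','side','wrist'):
    s,d=snap(n,n+'0.png'); pickle.dump((s,d),open(n+'0.pkl','wb'))
    print({k:v for k,v in d.items() if k!='frame'})
E
```

```text
{'clock': 0.0, 'q': array([ 1.29880184,  0.68997657, -0.19451173,  1.5663312 ,  0.15729792,
        0.90251589, -0.21508316]), 'qd': array([ 0.000391  , -0.00157846,  0.00071628,  0.00136978, -0.00057054,
       -0.00038531,  0.00091486]), 'joint_torque': array([ 8.02398717e-04, -5.27553964e+01, -1.26667690e+00, -1.53426969e+01,
       -5.26627398e-02,  6.58428617e-03,  1.71351776e-04]), 'tool_pos': array([ 0.18791722, -0.59541742,  0.23791803]), 'eef_rot': array([ 9.88326192e-01,  1.52349903e-01, -2.07011330e-04, -8.96207515e-04]), 'contact_force': array([-0.30050273,  0.286209  , -0.74901771]), 'moment': array([ 0.03274194,  0.0070523 , -0.0011532 ]), 'opening': 1.003286970724857}
{'mtx': array([[413.13622261,   0.        , 259.54163936],
       [  0.        , 413.13622261, 184.43401766],
       [  0.        ,   0.        ,   1.        ]]), 'origin': array([ 0.97308638, -0.72598658,  0.62186409]), 'orientation': array([0.44591964, 0.11046486, 0.21125338, 0.86274283])}
{'mtx': array([[372.08396271,   0.        , 253.6444736 ],
       [  0.        , 372.08396271, 191.9196873 ],
       [  0.        ,   0.        ,   1.        ]]), 'origin': array([0.3100609 , 0.47605282, 0.65435587]), 'orientation': array([-0.10057791,  0.36122358,  0.89528734, -0.24054559])}
{'mtx': array([[297.31863964,   0.        , 258.7221831 ],
       [  0.        , 297.31863964, 191.61909101],
       [  0.        ,   0.        ,   1.        ]]), 'tool_from_camera': array([[-8.36636264e-04,  9.47777184e-01,  3.18932141e-01,
         8.32836008e-02],
       [ 9.99999313e-01,  5.31101673e-04,  1.04495471e-03,
        -9.29884822e-04],
       [ 8.20998835e-04,  3.18932796e-01, -9.47776977e-01,
        -1.46725922e-01],
       [ 0.00000000e+00,  0.00000000e+00,  0.00000000e+00,
         1.00000000e+00]])}
```

View pics/scene0.png

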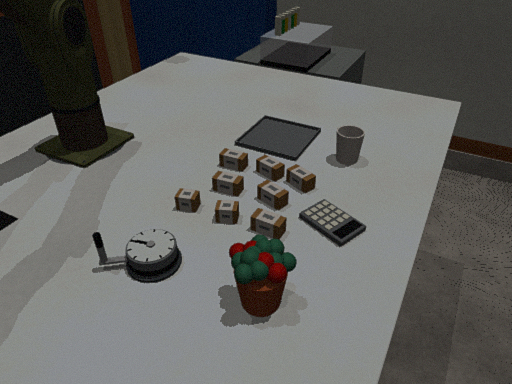

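View pics/side0.png

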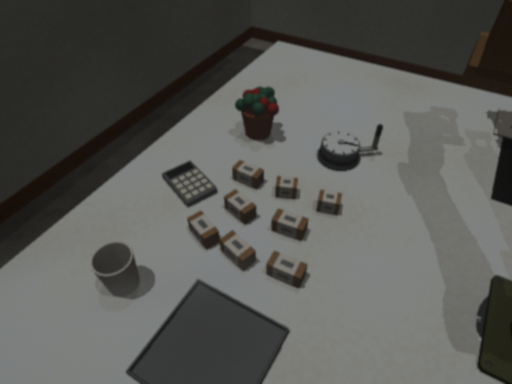

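View pics/wrist0.png

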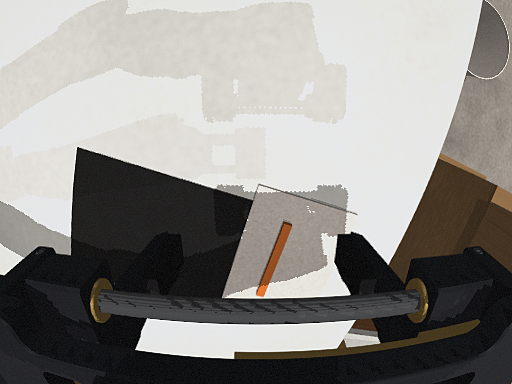

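Run:
```python
import cv2
a=cv2.imread('pics/scene0.png')[145:245,170:320]; cv2.imwrite('pics/sc1.png',cv2.resize(a,None,fx=5.3,fy=5.3,interpolation=cv2.INTER_CUBIC))
b=cv2.imread('pics/side0.png')[155:290,170:345]; cv2.imwrite('pics/sd1.png',cv2.convertScaleAbs(cv2.resize(b,None,fx=4.4,fy=4.4,interpolation=cv2.INTER_CUBIC),alpha=1.5))
```

```text
(no output)
```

View pics/sc1.png

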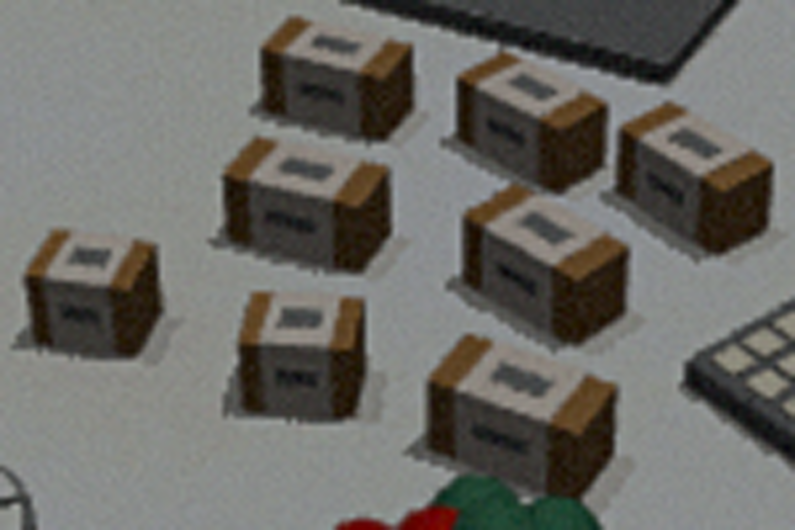

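View pics/sd1.png

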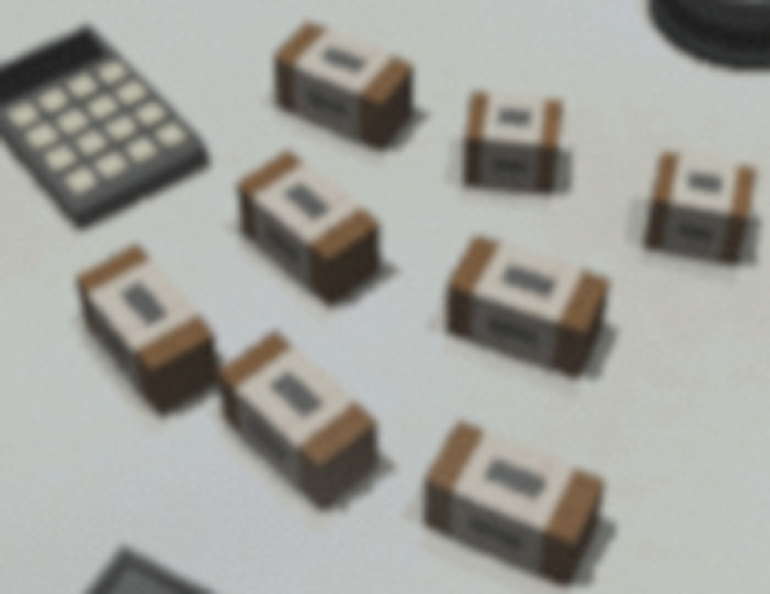

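Run:
```python
import cv2
a=cv2.imread('pics/scene0.png')[105:175,225:375]; cv2.imwrite('pics/sc2.png',cv2.convertScaleAbs(cv2.resize(a,None,fx=5,fy=5,interpolation=cv2.INTER_CUBIC),alpha=1.8))
a=cv2.imread('pics/scene0.png')[215:315,80:300]; cv2.imwrite('pics/sc3.png',cv2.convertScaleAbs(cv2.resize(a,None,fx=3.5,fy=3.5,interpolation=cv2.INTER_CUBIC),alpha=1.8))
b=cv2.imread('pics/side0.png')[75:180,225:405]; cv2.imwrite('pics/sd3.png',cv2.convertScaleAbs(cv2.resize(b,None,fx=4.4,fy=4.4,interpolation=cv2.INTER_CUBIC),alpha=1.5))
b=cv2.imread('pics/side0.png')[234:384,80:300]; cv2.imwrite('pics/sd2.png',cv2.convertScaleAbs(cv2.resize(b,None,fx=3.5,fy=3.5,interpolation=cv2.INTER_CUBIC),alpha=1.8))
```

```text
(no output)
```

View pics/sc2.png

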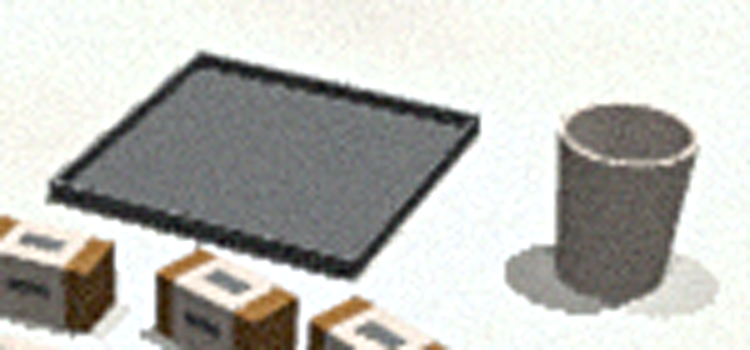

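View pics/sc3.png

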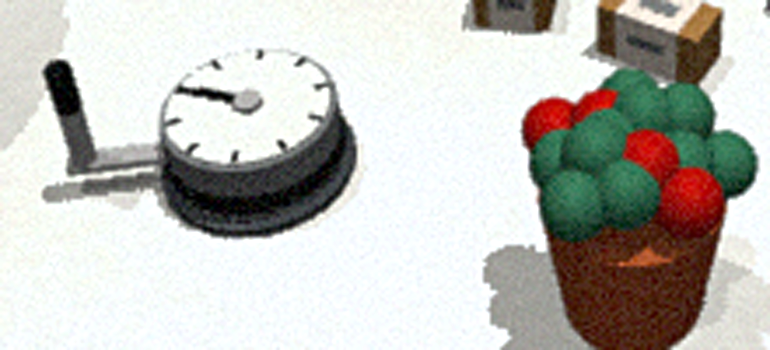

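View pics/sd3.png

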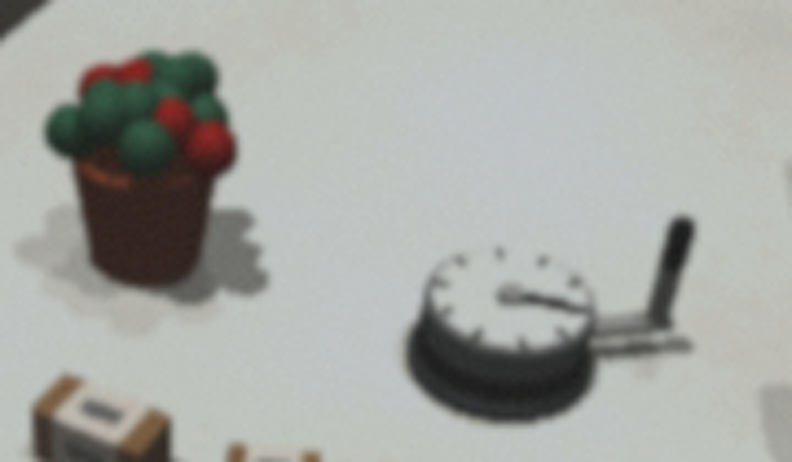

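View pics/sd2.png

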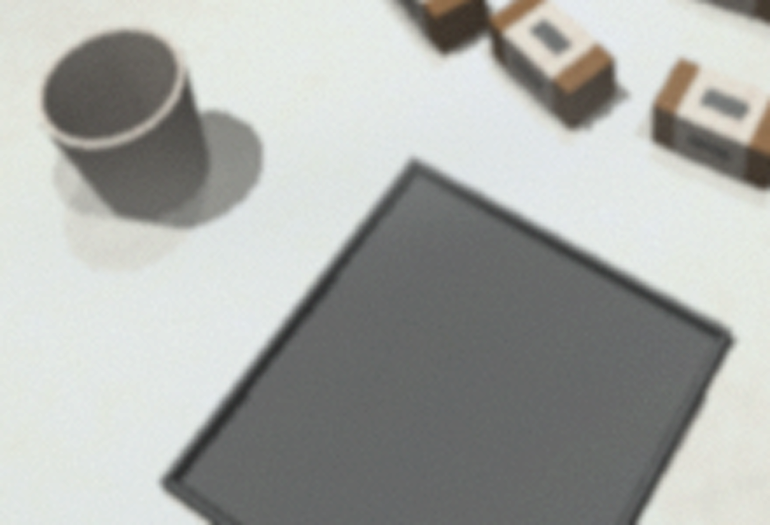

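```bash
cat >> h.py <<'E'
def ray(d,uv):
    uv=np.atleast_2d(uv).astype(float); K=d['mtx']
    v=np.c_[(uv[:,0]-K[0,2])/K[0,0], -(uv[:,1]-K[1,2])/K[1,1], -np.ones(len(uv))]
    return R.from_quat(d['orientation']).apply(v)
def onz(d,uv,z):
    v=ray(d,uv); o=d['origin']; return o+v*((z-o[2])/v[:,2])[:,None]
def tri(d1,p1,d2,p2):
    A=[];b=[]
    for d,p in((d1,p1),(d2,p2)):
        v=ray(d,p)[0]; v/=np.linalg.norm(v); M=np.eye(3)-np.outer(v,v); A.append(M); b.append(M@d['origin'])
    return np.linalg.lstsq(np.vstack(A),np.hstack(b),rcond=None)[0]
def box(P):  # far-left,far-right,near-right,near-left
    c=P.mean(0); ax=(P[1]+P[2]-P[0]-P[3])/2; ay=(P[0]+P[3-0]-0)/2
    w=(P[0]+P[1]-P[2]-P[3])/2
    return c[:2], np.degrees(np.arctan2(ax[1],ax[0])), np.linalg.norm(ax), np.linalg.norm(w)
E
python3 - <<'E'
from h import *
import pickle
sc=pickle.load(open('scene0.pkl','rb'))[1]; sd=pickle.load(open('side0.pkl','rb'))[1]
D={'P1':[(312,24),(412,63),(376,102),(276,64)],'P2':[(290,153),(379,216),(333,254),(242,186)],'P3':[(138,246),(215,325),(160,366),(80,282)],'P4':[(280,332),(377,410),(326,448),(222,374)],'P5':[(481,237),(607,277),(577,323),(449,284)],'P6':[(463,423),(602,477),(570,530),(427,475)],'S1':[(474,92),(562,98),(558,142),(466,138)],'S2':[(661,152),(755,165),(751,212),(655,202)]}
C={'P6':[(296,17),(412,42),(378,78),(262,50)],'P5':[(262,138),(390,165),(358,207),(224,176)],'S2':[(62,230),(158,243),(140,288),(27,274)],'S1':[(254,292),(364,298),(358,350),(241,343)],'P4':[(508,55),(606,103),(556,135),(458,85)],'P3':[(670,103),(772,157),(708,190),(620,135)],'P2':[(514,185),(628,240),(563,284),(463,216)],'P1':[(472,336),(618,380),(563,437),(430,380)]}
for k in D:
    a=box(onz(sd,np.array(D[k])/4.4+[170,155],.04)); b=box(onz(sc,np.array(C[k])/5.3+[170,145],.04))
    for t in(a,b): print(k,np.round(t[0],4),*np.round(t[1:],3))
f1=lambda p,s,o:np.array([p],float)/s+o
print(onz(sc,np.array([(202,55),(480,120),(355,268),(50,185)])/5+[225,105],.014).round(4))
print(onz(sd,np.array([(414,160),(734,340),(165,480)])/3.5+[80,234],.014).round(4))
for n,p,q in(('piv',(247,100),(510,293)),('ptop',(58,66),(683,222)),('pbase',(82,165),(661,318)),('tip',(180,88),(590,309)),('plant',(632,330),(150,270))):
    print(n,tri(sc,f1(p,3.5,[80,215]),sd,f1(q,4.4,[225,75])).round(4))
print('cup',tri(sc,f1((627,135),5,[225,105]),sd,f1((115,88),3.5,[80,234])))
print(R.from_quat(r.get_state()['eef_rot']).as_matrix().round(3))
E
```

```text
P1 [ 0.663  -0.0951] -179.584 0.064 0.038
P1 [ 0.6657 -0.0997] -2.045 0.066 0.038
P2 [0.6241 0.0032] 166.068 0.066 0.034
P2 [0.6261 0.0007] -17.544 0.067 0.039
P3 [0.657  0.0994] 160.304 0.066 0.034
P3 [0.6596 0.0963] -20.972 0.063 0.041
P4 [0.5661 0.106 ] 167.958 0.064 0.033
P4 [0.5708 0.1024] -16.147 0.066 0.038
P5 [ 0.5048 -0.0055] -172.654 0.065 0.034
P5 [ 0.5075 -0.007 ] 6.483 0.068 0.036
P6 [0.46   0.0981] -175.019 0.067 0.032
P6 [0.4616 0.0972] 4.085 0.066 0.038
S1 [ 0.5612 -0.1038] -154.736 0.048 0.035
S1 [ 0.5649 -0.1052] 22.183 0.049 0.036
S2 [ 0.4547 -0.1096] -159.84 0.048 0.035
S2 [ 0.4595 -0.1096] 15.553 0.049 0.034
[[0.4095 0.392  0.014 ]
 [0.6063 0.3899 0.014 ]
 [0.607  0.1917 0.014 ]
 [0.4083 0.1944 0.014 ]]
[[0.599  0.2027 0.014 ]
 [0.3991 0.2054 0.014 ]
 [0.5994 0.3987 0.014 ]]
piv [ 0.5018 -0.2936  0.0525]
ptop [ 0.4268 -0.3512  0.0936]
pbase [ 0.425  -0.355   0.0208]
tip [ 0.4579 -0.3027  0.0511]
plant [ 0.7421 -0.286  -0.017 ]
cup [0.72678528 0.2769546  0.08608068]
[[ 0.954  0.301 -0.001]
 [ 0.301 -0.954  0.001]
 [-0.    -0.001 -1.   ]]
```

Call:
move_arm:
  turn:
    - [0, 0, 0.0153]
    - [0, 0, 0]
    - [0, 0, 0]
    - [0, 0, 0]
    - [0, 0, 0]
    - [0, 0, 0]
    - [0, 0, 0]
    - [0, 0, 0]
    - [0, 0, 0]
    - [0, 0, 0]
  dp:
    - [0, 0, 0]
    - [0.9, -0.5, 0.1]
    - [0.9, -0.5, 0.1]
    - [0.9, -0.5, 0.1]
    - [0.9, -0.5, 0.1]
    - [0.9, -0.5, 0.1]
    - [0.9, -0.5, 0.1]
    - [0.9, -0.5, 0.1]
    - [0.9, -0.5, 0.1]
    - [0.9, -0.5, 0.1]
  jaw: [1, 1, 1, 1, 1, 1, 1, 1, 1, 1]
  newtons: 20

```text
clock: 0.98
tool_pos: [0.3635, -0.4428, 0.2159]
eef_rot: [0.995, 0.105, -0.0, -0.0]
contact_force: [0.9, 0.2, 0.2]
opening: 0.266
```

```bash
cat >> h.py <<'E'
def go(x,y,z,yaw=None):
    s=r.get_state(); M=R.from_quat(s['eef_rot']).as_matrix(); cy=np.degrees(np.arctan2(M[1,0],M[0,0]))
    t=0
    if yaw is not None: t=-(yaw-cy); 
    else: yaw=cy
    # ideal target frame: tool down with yaw
    c,si=np.cos(np.radians(yaw)),np.sin(np.radians(yaw))
    A=np.array([[c,si,0],[si,-c,0],[0,0,-1]])
    d=A.T@(np.array([x,y,z])-s['tool_pos'])/.025
    print('pos',s['tool_pos'].round(4),'yaw %.2f'%cy,'tilt',(np.degrees(M[:2,2])).round(2),'F',s['contact_force'].round(1),'open %.3f'%s['opening'],'t %.1f'%s['clock'],'q',s['q'].round(2))
    print('turn %.4f'%(t/360),'(%.2f)'%t,'dp',d.round(2))
E
python3 -c "
from h import *
go(.435,-.391,.062,12)"
```

```text
pos [ 0.3635 -0.4428  0.2159] yaw 12.01 tilt [-0.02  0.02] F [0.9 0.2 0.2] open 0.266 t 1.0 q [ 0.88  0.65 -0.14  1.75  0.12  0.75 -0.68]
turn 0.0000 (0.01) dp [ 3.23 -1.43  6.16]
```

Call:
move_arm:
  turn:
    - [0, 0, 0]
    - [0, 0, 0]
    - [0, 0, 0]
    - [0, 0, 0]
    - [0, 0, 0]
    - [0, 0, 0]
    - [0, 0, 0]
    - [0, 0, 0]
    - [0, 0, 0]
    - [0, 0, 0]
  dp:
    - [0.8, -0.36, 0.16]
    - [0.8, -0.36, 0.5]
    - [0.8, -0.36, 0.5]
    - [0.8, -0.35, 0.5]
    - [0, 0, 1]
    - [0, 0, 1]
    - [0, 0, 1]
    - [0, 0, 1]
    - [0, 0, 0.5]
    - [0, 0, 0]
  jaw: [1, 1, 1, 1, 1, 1, 1, 1, 1, 1]

```text
clock: 1.82
tool_pos: [0.432, -0.3908, 0.0595]
eef_rot: [0.994, 0.105, -0.002, -0.002]
contact_force: [-0.4, 0.0, -0.2]
opening: 0.003
```

```bash
python3 -c "
from h import *
go(.432,-.3765,.062,12);go(.4143,-.3383,.062,12);go(.416,-.290,.062,12)
s,d=snap('scene','s1.png');snap('wrist','w1.png')
cv2.imwrite('pics/s1c.png',cv2.resize(d['frame'][200:300,60:220],None,fx=5,fy=5))"
```

```text
pos [ 0.432  -0.3908  0.0595] yaw 12.03 tilt [-0.25  0.2 ] F [-0.4  0.  -0.2] open 0.003 t 1.8 q [ 0.7   0.89 -0.08  1.82  0.15  0.44 -0.85]
turn 0.0001 (0.03) dp [ 0.12 -0.56 -0.1 ]
pos [ 0.432  -0.3908  0.0595] yaw 12.03 tilt [-0.25  0.2 ] F [-0.4  0.  -0.2] open 0.003 t 1.8 q [ 0.7   0.89 -0.08  1.82  0.15  0.44 -0.85]
turn 0.0001 (0.03) dp [-0.26 -2.2  -0.1 ]
pos [ 0.432  -0.3908  0.0595] yaw 12.03 tilt [-0.25  0.2 ] F [-0.4  0.  -0.2] open 0.003 t 1.8 q [ 0.7   0.89 -0.08  1.82  0.15  0.44 -0.85]
turn 0.0001 (0.03) dp [ 0.21 -4.08 -0.1 ]
```

View pics/s1c.png

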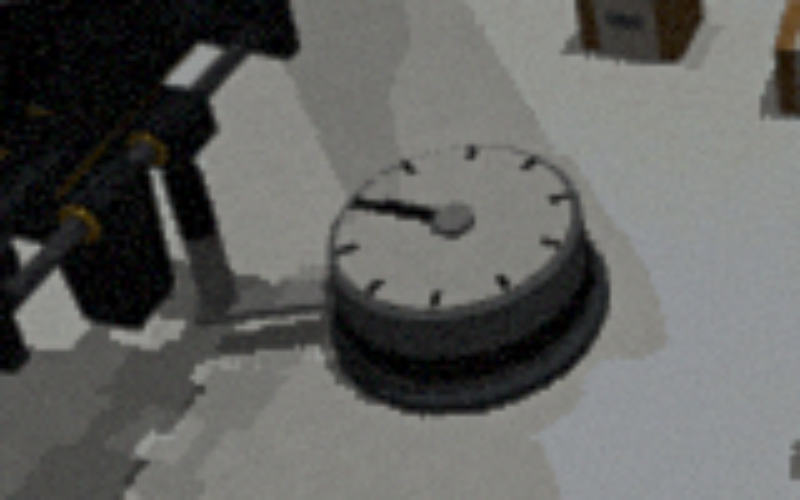

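View pics/w1.png

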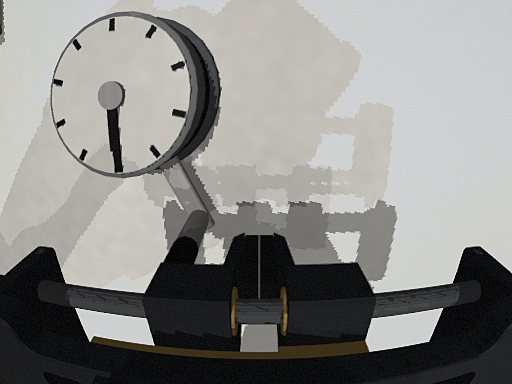

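Call:
move_arm:
  turn:
    - [0, 0, 0]
    - [0, 0, 0]
    - [0, 0, 0]
    - [0, 0, 0]
    - [0, 0, 0]
    - [0, 0, 0]
    - [0, 0, 0]
  dp:
    - [0.12, -0.56, 0]
    - [-0.28, -0.79, 0]
    - [-0.1, -0.85, 0]
    - [0.1, -0.86, 0]
    - [0.37, -1.0, 0]
    - [0, 0, 0]
    - [0, 0, 0]
  jaw: [1, 1, 1, 1, 1, 1, 1]

```text
clock: 2.5
tool_pos: [0.4177, -0.2941, 0.0643]
eef_rot: [0.995, 0.104, 0.0, 0.002]
contact_force: [-2.4, -4.5, -0.2]
opening: 0.003
```

```bash
python3 -c "
from h import *
go(.416,-.290,.062,12)
s,d=snap('wrist','w2.png')"
```

```text
pos [ 0.4177 -0.2941  0.0643] yaw 11.96 tilt [ 0.09 -0.26] F [-2.4 -4.5 -0.2] open 0.003 t 2.5 q [ 0.54  0.84 -0.04  2.04  0.12  0.26 -0.96]
turn -0.0001 (-0.04) dp [-0.03 -0.17  0.09]
```

View pics/w2.png

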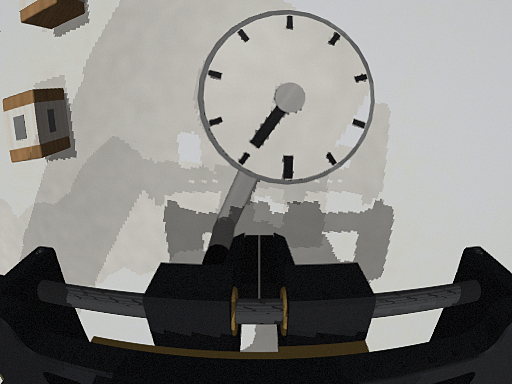

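Call:
move_arm:
  turn:
    - [0, 0, 0]
    - [0, 0, 0]
    - [0, 0, 0]
  dp:
    - [0, -0.3, 0]
    - [0, 0, 0]
    - [0, 0, 0]
  jaw: [1, 1, 1]

```text
clock: 2.8
tool_pos: [0.4183, -0.2916, 0.0646]
eef_rot: [0.995, 0.102, 0.003, 0.006]
contact_force: [0.0, -12.2, -2.6]
opening: 0.007
```

```bash
python3 -c "
from h import *
go(.416,-.290,.062,12)
s,d=snap('wrist','w3.png')"
```

```text
pos [ 0.4183 -0.2916  0.0646] yaw 11.73 tilt [ 0.42 -0.61] F [  0.  -12.2  -2.6] open 0.007 t 2.8 q [ 0.53  0.84 -0.03  2.05  0.12  0.24 -0.97]
turn -0.0008 (-0.27) dp [-0.08 -0.08  0.1 ]
```

Call:
move_arm:
  turn:
    - [0, 0, 0]
    - [0, 0, 0]
    - [0, 0, 0]
    - [0, 0, 0]
    - [0, 0, 0]
    - [0, 0, 0]
    - [0, 0, 0]
    - [0, 0, 0]
    - [0, 0, 0]
    - [0, 0, 0]
  dp:
    - [-0.37, 1, 0]
    - [0, 0.3, 0]
    - [-0.1, 0.86, 0]
    - [0.1, 0.85, 0]
    - [0.28, 0.79, 0]
    - [-0.12, 0.56, 0]
    - [0, 0, 0]
    - [0, 0, 0]
    - [0, 0, 0]
    - [0, 0, 0]
  jaw: [1, 1, 1, 1, 1, 1, 1, 1, 1, 1]

```text
clock: 3.68
tool_pos: [0.4337, -0.3906, 0.0625]
eef_rot: [0.994, 0.105, -0.0, -0.001]
contact_force: [0.3, 0.7, 0.4]
opening: 0.006
```

```bash
python3 -c "
from h import *
go(.416,-.290,.062,12)
s,d=snap('wrist','w4.png')"
```

```text
pos [ 0.4337 -0.3906  0.0625] yaw 12.10 tilt [-0.02  0.07] F [0.3 0.7 0.4] open 0.006 t 3.7 q [ 0.7   0.89 -0.09  1.82  0.16  0.44 -0.85]
turn 0.0003 (0.10) dp [ 0.14 -4.08  0.02]
```

View pics/w4.png

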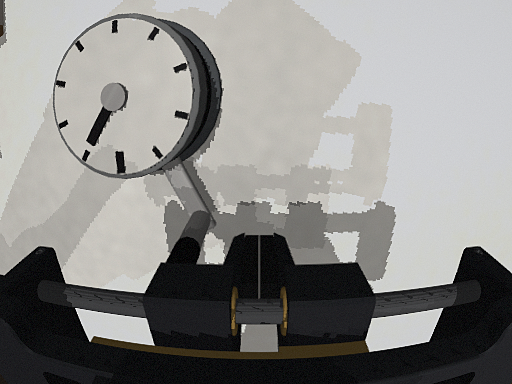

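Call:
move_arm:
  turn:
    - [0, 0, 0]
    - [0, 0, 0]
    - [0, 0, 0]
    - [0, 0, 0]
    - [0, 0, 0]
    - [0, 0, 0]
    - [0, 0, 0]
    - [0, 0, 0]
    - [0, 0, 0]
    - [0, 0, 0]
  dp:
    - [0, 0, 0]
    - [0.12, -0.56, 0]
    - [-0.28, -0.79, 0]
    - [-0.1, -0.85, 0]
    - [0.1, -0.86, 0]
    - [0.37, -1, 0]
    - [0, -0.3, 0]
    - [0, 0, 0]
    - [0, 0, 0]
    - [0, 0, 0]
  jaw: [1, 1, 1, 1, 1, 1, 1, 1, 1, 1]

```text
clock: 4.57
tool_pos: [0.4145, -0.2922, 0.0629]
eef_rot: [0.995, 0.101, -0.001, 0.005]
contact_force: [-4.5, -17.0, -1.6]
opening: 0.005
```

Call:
move_arm:
  turn:
    - [0, 0, 0]
    - [0, 0, 0]
    - [0, 0, 0]
    - [0, 0, 0]
    - [0, 0, 0]
    - [0, 0, 0]
    - [0, 0, 0]
    - [0, 0, 0]
    - [0, 0, 0]
    - [0, 0, 0]
  dp:
    - [-0.37, 1, 0]
    - [0, 0.3, 0]
    - [-0.1, 0.86, 0]
    - [0.1, 0.85, 0]
    - [0.28, 0.79, 0]
    - [-0.12, 0.56, 0]
    - [0, 0, 0]
    - [0, 0, 0]
    - [0, 0, 0]
    - [0, 0, 0]
  jaw: [1, 1, 1, 1, 1, 1, 1, 1, 1, 1]

```text
clock: 5.4
tool_pos: [0.4335, -0.3902, 0.0621]
eef_rot: [0.994, 0.105, -0.0, -0.001]
contact_force: [0.2, 0.7, -0.2]
opening: 0.006
```

Call:
move_arm:
  turn:
    - [0, 0, 0]
    - [0, 0, 0]
    - [0, 0, 0]
    - [0, 0, 0]
    - [0, 0, 0]
    - [0, 0, 0]
    - [0, 0, 0]
    - [0, 0, 0]
    - [0, 0, 0]
    - [0, 0, 0]
  dp:
    - [0, 0, 0]
    - [0.12, -0.56, 0]
    - [-0.28, -0.79, 0]
    - [-0.1, -0.85, 0]
    - [0.1, -0.86, 0]
    - [0.37, -1, 0]
    - [0, -0.3, 0]
    - [0, 0, 0]
    - [0, 0, 0]
    - [0, 0, 0]
  jaw: [1, 1, 1, 1, 1, 1, 1, 1, 1, 1]

```text
clock: 6.23
tool_pos: [0.4143, -0.2922, 0.063]
eef_rot: [0.995, 0.101, -0.001, 0.005]
contact_force: [-4.7, -17.5, -1.0]
opening: 0.007
```

Call:
move_arm:
  turn:
    - [0, 0, 0]
    - [0, 0, 0]
    - [0, 0, 0]
    - [0, 0, 0]
    - [0, 0, 0]
    - [0, 0, 0]
    - [0, 0, 0]
    - [0, 0, 0]
    - [0, 0, 0]
    - [0, 0, 0]
  dp:
    - [-0.37, 1, 0]
    - [0, 0.3, 0]
    - [-0.1, 0.86, 0]
    - [0.1, 0.85, 0]
    - [0.28, 0.79, 0]
    - [-0.12, 0.56, 0]
    - [0, 0, 0]
    - [0, 0, 0]
    - [0, 0, 0]
    - [0, 0, 0]
  jaw: [1, 1, 1, 1, 1, 1, 1, 1, 1, 1]

```text
clock: 7.07
tool_pos: [0.4335, -0.3901, 0.0621]
eef_rot: [0.994, 0.106, -0.0, -0.001]
contact_force: [0.1, -0.2, -0.3]
opening: 0.002
```

```bash
python3 -c "
from h import *
go(.416,-.290,.062,12)
s,d=snap('wrist','w5.png')"
```

```text
pos [ 0.4335 -0.3901  0.0621] yaw 12.12 tilt [-0.05  0.11] F [ 0.1 -0.2 -0.3] open 0.002 t 7.1 q [ 0.71  0.89 -0.09  1.82  0.16  0.44 -0.86]
turn 0.0003 (0.12) dp [ 0.15 -4.06  0.  ]
```

View pics/w5.png

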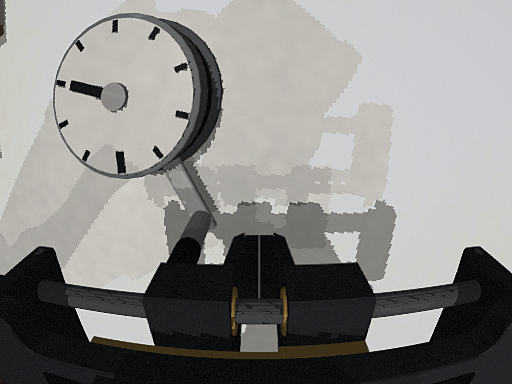

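Pointer at (75,86) stands at mark 3; lever is back at rest. Three more swings.

Call:
move_arm:
  turn:
    - [0, 0, 0]
    - [0, 0, 0]
    - [0, 0, 0]
    - [0, 0, 0]
    - [0, 0, 0]
    - [0, 0, 0]
    - [0, 0, 0]
    - [0, 0, 0]
    - [0, 0, 0]
    - [0, 0, 0]
  dp:
    - [0, 0, 0]
    - [0.12, -0.56, 0]
    - [-0.28, -0.79, 0]
    - [-0.1, -0.85, 0]
    - [0.1, -0.86, 0]
    - [0.37, -1, 0]
    - [0, -0.3, 0]
    - [0, 0, 0]
    - [0, 0, 0]
    - [0, 0, 0]
  jaw: [1, 1, 1, 1, 1, 1, 1, 1, 1, 1]

```text
clock: 7.95
tool_pos: [0.4145, -0.2922, 0.0629]
eef_rot: [0.995, 0.101, -0.0, 0.005]
contact_force: [-4.1, -16.7, -1.1]
opening: 0.004
```

Call:
move_arm:
  turn:
    - [0, 0, 0]
    - [0, 0, 0]
    - [0, 0, 0]
    - [0, 0, 0]
    - [0, 0, 0]
    - [0, 0, 0]
    - [0, 0, 0]
    - [0, 0, 0]
    - [0, 0, 0]
    - [0, 0, 0]
  dp:
    - [-0.37, 1, 0]
    - [0, 0.3, 0]
    - [-0.1, 0.86, 0]
    - [0.1, 0.85, 0]
    - [0.28, 0.79, 0]
    - [-0.12, 0.56, 0]
    - [0, 0, 0]
    - [0, 0, 0]
    - [0, 0, 0]
    - [0, 0, 0]
  jaw: [1, 1, 1, 1, 1, 1, 1, 1, 1, 1]

```text
clock: 8.78
tool_pos: [0.4336, -0.3902, 0.0621]
eef_rot: [0.994, 0.105, -0.0, -0.001]
contact_force: [0.0, -0.4, -0.5]
opening: 0.004
```

Call:
move_arm:
  turn:
    - [0, 0, 0]
    - [0, 0, 0]
    - [0, 0, 0]
    - [0, 0, 0]
    - [0, 0, 0]
    - [0, 0, 0]
    - [0, 0, 0]
    - [0, 0, 0]
    - [0, 0, 0]
    - [0, 0, 0]
  dp:
    - [0, 0, 0]
    - [0.12, -0.56, 0]
    - [-0.28, -0.79, 0]
    - [-0.1, -0.85, 0]
    - [0.1, -0.86, 0]
    - [0.37, -1, 0]
    - [0, -0.3, 0]
    - [0, 0, 0]
    - [0, 0, 0]
    - [0, 0, 0]
  jaw: [1, 1, 1, 1, 1, 1, 1, 1, 1, 1]

```text
clock: 9.62
tool_pos: [0.4144, -0.2922, 0.063]
eef_rot: [0.995, 0.101, -0.001, 0.005]
contact_force: [-3.7, -16.8, -2.0]
opening: 0.004
```

Call:
move_arm:
  turn:
    - [0, 0, 0]
    - [0, 0, 0]
    - [0, 0, 0]
    - [0, 0, 0]
    - [0, 0, 0]
    - [0, 0, 0]
    - [0, 0, 0]
    - [0, 0, 0]
    - [0, 0, 0]
    - [0, 0, 0]
  dp:
    - [-0.37, 1, 0]
    - [0, 0.3, 0]
    - [-0.1, 0.86, 0]
    - [0.1, 0.85, 0]
    - [0.28, 0.79, 0]
    - [-0.12, 0.56, 0]
    - [0, 0, 0]
    - [0, 0, 0]
    - [0, 0, 0]
    - [0, 0, 0]
  jaw: [1, 1, 1, 1, 1, 1, 1, 1, 1, 1]

```text
clock: 10.45
tool_pos: [0.4336, -0.3901, 0.0621]
eef_rot: [0.994, 0.106, -0.0, -0.001]
contact_force: [-0.0, 0.1, 0.7]
opening: 0.004
```

Call:
move_arm:
  turn:
    - [0, 0, 0]
    - [0, 0, 0]
    - [0, 0, 0]
    - [0, 0, 0]
    - [0, 0, 0]
    - [0, 0, 0]
    - [0, 0, 0]
    - [0, 0, 0]
    - [0, 0, 0]
    - [0, 0, 0]
  dp:
    - [0, 0, 0]
    - [0.12, -0.56, 0]
    - [-0.28, -0.79, 0]
    - [-0.1, -0.85, 0]
    - [0.1, -0.86, 0]
    - [0.37, -1, 0]
    - [0, -0.3, 0]
    - [0, 0, 0]
    - [0, 0, 0]
    - [0, 0, 0]
  jaw: [1, 1, 1, 1, 1, 1, 1, 1, 1, 1]

```text
clock: 11.28
tool_pos: [0.4144, -0.2922, 0.0629]
eef_rot: [0.995, 0.101, -0.001, 0.005]
contact_force: [-5.1, -16.9, -1.0]
opening: 0.002
```

Call:
move_arm:
  turn:
    - [0, 0, 0]
    - [0, 0, 0]
    - [0, 0, 0]
    - [0, 0, 0]
    - [0, 0, 0]
    - [0, 0, 0]
    - [0, 0, 0]
    - [0, 0, 0]
    - [0, 0, 0]
    - [0, 0, 0]
  dp:
    - [-0.37, 1, 0]
    - [0, 0.3, 0]
    - [-0.1, 0.86, 0]
    - [0.1, 0.85, 0]
    - [0.28, 0.79, 0]
    - [-0.12, 0.56, 0]
    - [0, 0, 0]
    - [0, 0, 0]
    - [0, 0, 0]
    - [0, 0, 0]
  jaw: [1, 1, 1, 1, 1, 1, 1, 1, 1, 1]

```text
clock: 12.12
tool_pos: [0.4335, -0.3901, 0.0621]
eef_rot: [0.994, 0.106, -0.0, -0.001]
contact_force: [-0.5, -0.6, 0.0]
opening: 0.002
```

```bash
python3 -c "
from h import *
go(.416,-.290,.062,12)
s,d=snap('wrist','w6.png')"
```

```text
pos [ 0.4335 -0.3901  0.0621] yaw 12.12 tilt [-0.05  0.1 ] F [-0.5 -0.6  0. ] open 0.002 t 12.1 q [ 0.71  0.89 -0.1   1.82  0.18  0.45 -0.87]
turn 0.0003 (0.12) dp [ 0.15 -4.06  0.  ]
```

View pics/w6.png

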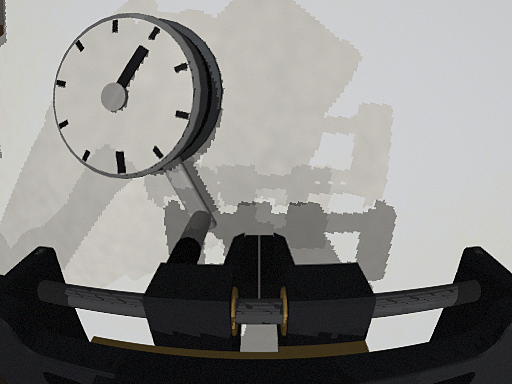

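Call:
move_arm:
  turn:
    - [0, 0, 0]
    - [0, 0, 0]
    - [0, 0, 0]
    - [0, 0, 0]
    - [0, 0, 0]
    - [0, 0, 0]
    - [0, 0, 0.0175]
    - [0, 0, 0.0165]
    - [0, 0, 0]
    - [0, 0, 0]
  dp:
    - [0, 0.2, -1]
    - [0, 0, -1]
    - [0, 0, -1]
    - [0, 0, -1]
    - [0, 0, -1]
    - [0, 0, -1]
    - [0, 0, -1]
    - [0, 0, -1]
    - [0, -1, -0.5]
    - [0, -1, 0]
  jaw: [1, 1, 1, 1, 1, 1, 0, -1, -1, -1]

```text
clock: 13.0
tool_pos: [0.4359, -0.3479, 0.2777]
eef_rot: [1.0, -0.003, 0.002, 0.002]
contact_force: [0.1, 1.4, -0.2]
opening: 0.285
```

Call:
move_arm:
  turn:
    - [0, 0, 0]
    - [0, 0, 0]
    - [0, 0, 0]
    - [0, 0, 0]
    - [0, 0, 0]
    - [0, 0, 0]
    - [0, 0, 0]
    - [0, 0, 0]
    - [0, 0, 0]
    - [0, 0, 0]
  dp:
    - [0, -1, 0]
    - [0, -1, 0]
    - [0, -1, 0]
    - [0, -1, 0]
    - [0, -1, 0]
    - [0, -1, 0]
    - [0, -1, 0]
    - [0, -1, 0]
    - [0, -1, 0]
    - [0, -1, 0]
  jaw: [-1, -1, -1, -1, -1, -1, -1, -1, -1, -1]

```text
clock: 13.83
tool_pos: [0.435, -0.0951, 0.2747]
eef_rot: [1.0, -0.001, -0.0, -0.0]
contact_force: [0.6, -0.3, -0.4]
opening: 1.001
```

Call:
move_arm:
  turn:
    - [0, 0, 0]
    - [0, 0, 0]
    - [0, 0, 0]
    - [0, 0, 0]
    - [0, 0, 0]
    - [0, 0, 0]
  dp:
    - [0, -1, 0]
    - [0, -1, 0]
    - [0, -1, 0]
    - [0, -1, 0]
    - [0, 0, 0]
    - [0, 0, 0]
  jaw: [-1, -1, -1, -1, -1, -1]

```text
clock: 14.33
tool_pos: [0.4355, 0.0047, 0.2747]
eef_rot: [1.0, 0.0, -0.0, -0.0]
contact_force: [0.2, -0.4, -0.4]
opening: 1.002
```

```bash
python3 -c "
from h import *
import pickle
go(.46,0.097,.1,4)
s,d=snap('wrist','w7.png'); pickle.dump((s,d),open('w7.pkl','wb'))
cv2.imwrite('pics/w7b.png',cv2.resize(d['frame'],(800,600),interpolation=cv2.INTER_CUBIC))"
```

```text
pos [0.4355 0.0047 0.2747] yaw 0.03 tilt [-0.03  0.01] F [ 0.2 -0.4 -0.4] open 1.002 t 14.3 q [-0.05  0.39 -0.1   2.06  0.06  0.69 -1.75]
turn -0.0110 (-3.97) dp [ 1.23 -3.62  6.99]
```

View pics/w7b.png

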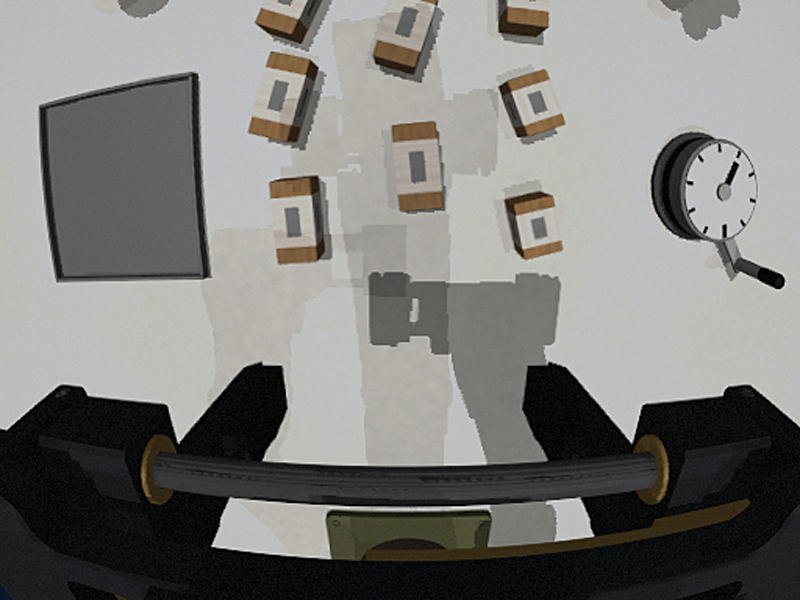

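```bash
python3 -c "
from h import *
f=cv2.imread('pics/w7.png')
cv2.imwrite('pics/w7c.png',cv2.resize(f[0:172,155:290],None,fx=4.4,fy=3.48,interpolation=cv2.INTER_CUBIC))
cv2.imwrite('pics/w7c.png',cv2.resize(f[0:172,155:300],None,fx=3.48,fy=3.48,interpolation=cv2.INTER_CUBIC))
cv2.imwrite('pics/w7d.png',cv2.resize(f[40:185,15:145],None,fx=4,fy=4,interpolation=cv2.INTER_CUBIC))
"
```

View pics/w7c.png

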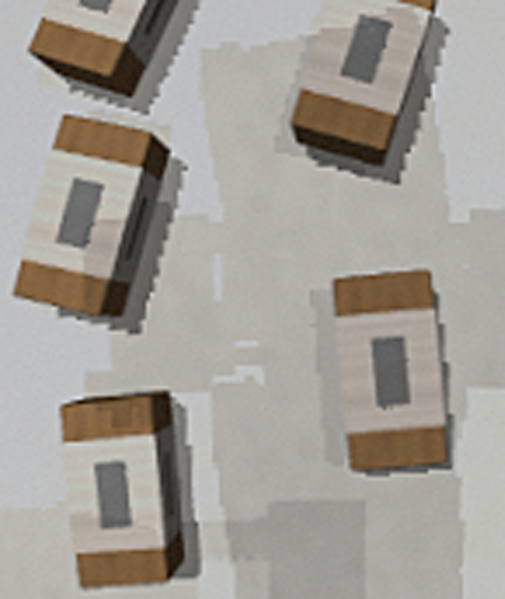

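View pics/w7d.png

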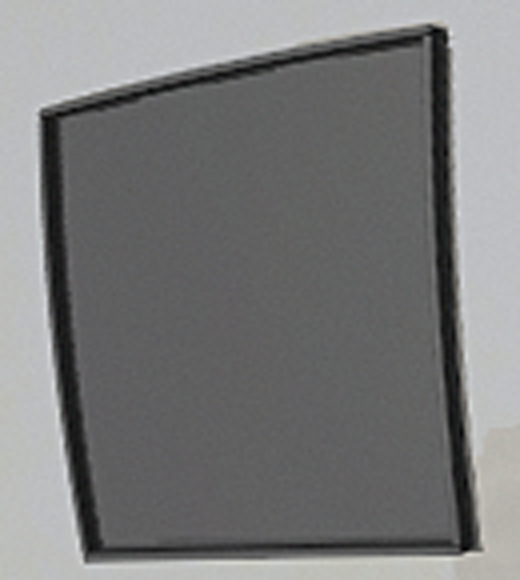

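```bash
cat >> h.py <<'E'
def fish(s,d,uv,z):
    K=d['mtx']; uv=np.atleast_2d(uv).astype(float)
    a=(uv-[K[0,2],K[1,2]])/K[0,0]; th=np.linalg.norm(a,axis=1); k=np.sin(th)/th
    v=np.c_[a[:,0]*k,-a[:,1]*k,-np.cos(th)]
    T=d['tool_from_camera']; M=R.from_quat(s['eef_rot']).as_matrix()
    o=s['tool_pos']+M@T[:3,3]; v=(M@T[:3,:3]@v.T).T
    return o+v*((z-o[2])/v[:,2])[:,None]
E
python3 -c "
from h import *
import pickle
s,d=pickle.load(open('w7.pkl','rb'))
C=lambda p:fish(s,d,np.array(p)/3.48+[155,0],.04).round(4)[:,:2]
for n,l,p in(('P5',(391,371),[(334,279),(430,271),(447,460),(354,470)]),('P6',(113,495),[(63,406),(152,402),(168,582),(80,586)]),('P4',(80,212),[(66,116),(148,132),(98,312),(15,295)])):
    print(n,'label',C([l])[0]); q=C(p); ax=(q[0]+q[1]-q[2]-q[3])/2; print(q.mean(0),np.degrees(np.arctan2(ax[1],ax[0])),np.linalg.norm(ax))
print(fish(s,d,np.array([(42,110),(445,28),(468,550),(88,560)])/4+[15,40],.014).round(4))
print('tally',fish(s,d,np.array([(724,191)])*.64,.053))
for z in (.04,): print('P3?',0)
"
```

```text
P5 label [ 0.5036 -0.005 ]
[ 0.503925 -0.005175] 5.722688509815873 0.07070236912579371
P6 label [0.4586 0.0999]
[0.4586   0.099125] 2.4235542636646854 0.0697624003314106
P4 label [0.5665 0.1093]
[0.5662   0.109125] -16.644635978135604 0.07034758346951236
[[0.6009 0.3972 0.014 ]
 [0.5988 0.1948 0.014 ]
 [0.4038 0.1982 0.014 ]
 [0.4028 0.3974 0.014 ]]
tally [[ 0.5011126  -0.29243011  0.053     ]]
P3? 0
```

```bash
python3 -c "
from h import *
go(.459,0.099,.014,3.5)"
```

```text
pos [0.4356 0.0032 0.2747] yaw -0.13 tilt [-0.03 -0.02] F [ 0.3 -1.2  0.5] open 1.000 t 14.4 q [-0.05  0.39 -0.09  2.06  0.06  0.69 -1.75]
turn -0.0101 (-3.63) dp [ 1.17 -3.77 10.43]
```

Call:
move_arm:
  turn:
    - [0, 0, -0.01]
    - [0, 0, 0]
    - [0, 0, 0]
    - [0, 0, 0]
    - [0, 0, 0]
    - [0, 0, 0]
    - [0, 0, 0]
    - [0, 0, 0]
    - [0, 0, 0]
    - [0, 0, 0]
  dp:
    - [0.2, -0.75, 0]
    - [0.3, -1, 0.7]
    - [0.3, -1, 1]
    - [0.3, -1, 1]
    - [0, 0, 1]
    - [0, 0, 1]
    - [0, 0, 1]
    - [0, 0, 1]
    - [0, 0, 1]
    - [0, 0, 0]
  jaw: [-1, -1, -1, -1, -1, -1, -1, -1, -1, -1]

```text
clock: 15.22
tool_pos: [0.4573, 0.0959, 0.0789]
eef_rot: [1.0, 0.029, -0.003, 0.001]
contact_force: [-0.6, -0.9, 0.1]
opening: 0.999
```

```bash
python3 -c "
from h import *
go(.459,0.099,.014,3.5)
s,d=snap('wrist','w8.png')"
```

```text
pos [0.4573 0.0959 0.0789] yaw 3.29 tilt [-0.37 -0.17] F [-0.6 -0.9  0.1] open 0.999 t 15.2 q [-0.28  0.79 -0.04  2.15  0.13  0.21 -1.95]
turn -0.0006 (-0.21) dp [ 0.08 -0.12  2.59]
```

View pics/w8.png

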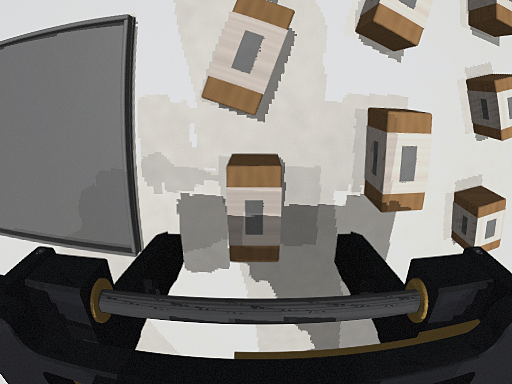

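Call:
move_arm:
  turn:
    - [0, 0, 0]
    - [0, 0, 0]
    - [0, 0, 0]
    - [0, 0, 0]
    - [0, 0, 0]
    - [0, 0, 0]
    - [0, 0, 0]
    - [0, 0, 0]
    - [0, 0, 0]
    - [0, 0, 0]
  dp:
    - [0.05, -0.1, 0.9]
    - [0, 0, 0.9]
    - [0, 0, 0.8]
    - [0, 0, 0]
    - [0, 0, 0]
    - [0, 0, 0]
    - [0, 0, 0]
    - [0, 0, 0]
    - [0, 0, 0]
    - [0, 0, 0]
  jaw: [-1, -1, -1, 1, 1, 1, 1, 1, 1, 1]
  newtons: 25

```text
clock: 16.1
tool_pos: [0.4608, 0.1004, 0.0178]
eef_rot: [1.0, 0.029, 0.001, -0.0]
contact_force: [0.1, -0.0, -0.2]
opening: 0.491
```

```bash
python3 -c "
from h import *
go(.459,0.099,.12,3.5)"
```

```text
pos [0.4608 0.1004 0.0178] yaw 3.37 tilt [0.06 0.01] F [ 0.1 -0.  -0.2] open 0.491 t 16.1 q [-0.31  0.92 -0.01  2.16  0.14  0.06 -1.97]
turn -0.0004 (-0.13) dp [-0.08  0.05 -4.09]
```

Call:
move_arm:
  turn:
    - [0, 0, 0]
    - [0, 0, 0]
    - [0, 0, 0]
    - [0, 0, 0]
    - [0, 0, 0]
    - [0, 0, 0]
    - [0, 0, 0]
    - [0, 0, 0]
    - [0, 0, 0]
  dp:
    - [0, 0, 0]
    - [0, 0, 0]
    - [0, 0, 0]
    - [0, 0, -0.5]
    - [0, 0, -1]
    - [0, 0, -1]
    - [0, 0, -1]
    - [0, 0, 0]
    - [0, 0, 0]
  jaw: [1, 1, 1, 1, 1, 1, 1, 1, 1]

```text
clock: 16.85
tool_pos: [0.4611, 0.1005, 0.1055]
eef_rot: [1.0, 0.029, 0.001, -0.0]
contact_force: [-0.4, -0.9, -1.0]
opening: 0.404
```

```bash
python3 -c "
from h import *
go(.457,0.235,.022,0)
s,d=snap('wrist','w9.png')"
```

```text
pos [0.4611 0.1005 0.1055] yaw 3.36 tilt [0.13 0.04] F [-0.4 -0.9 -1. ] open 0.404 t 16.9 q [-0.28  0.74 -0.05  2.14  0.13  0.27 -1.96]
turn 0.0093 (3.36) dp [-0.17 -5.38  3.34]
```

View pics/w9.png

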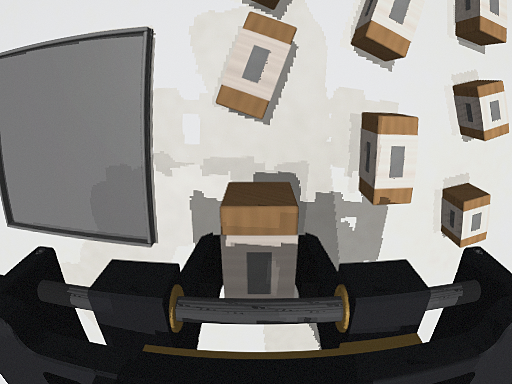

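Call:
move_arm:
  turn:
    - [0, 0, 0.0093]
    - [0, 0, 0]
    - [0, 0, 0]
    - [0, 0, 0]
    - [0, 0, 0]
    - [0, 0, 0]
    - [0, 0, 0]
    - [0, 0, 0]
    - [0, 0, 0]
    - [0, 0, 0]
  dp:
    - [0, 0, 0]
    - [-0.15, -0.5, 0]
    - [0, -1, 0]
    - [0, -1, 0]
    - [0, -1, 0]
    - [0, -1, 0]
    - [0, -1, 0]
    - [0, -1, 0]
    - [0, -1, 0]
    - [0, -1, 0]
  jaw: [1, 1, 1, 1, 1, 1, 1, 1, 1, 1]

```text
clock: 17.73
tool_pos: [0.4554, 0.3135, 0.1027]
eef_rot: [1.0, 0.0, -0.001, 0.001]
contact_force: [0.9, 0.6, -0.8]
opening: 0.407
```

Call:
move_arm:
  turn:
    - [0, 0, 0]
    - [0, 0, 0]
    - [0, 0, 0]
    - [0, 0, 0]
    - [0, 0, 0]
    - [0, 0, 0]
    - [0, 0, 0]
  dp:
    - [0, -1, 0]
    - [0, -1, 0]
    - [0, 0, 1]
    - [0, 0, 1]
    - [0, 0, 0.6]
    - [0, 0, 0]
    - [0, 0, 0]
  jaw: [1, 1, 1, 1, 1, 1, 1]

```text
clock: 18.32
tool_pos: [0.4553, 0.3618, 0.0377]
eef_rot: [1.0, 0.0, -0.002, 0.002]
contact_force: [0.8, 1.3, -1.1]
opening: 0.404
```

```bash
python3 -c "
from h import *
go(.457,0.363,.022,0)
s,d=snap('wrist','w10.png')"
```

```text
pos [0.4553 0.3618 0.0377] yaw 0.04 tilt [-0.18 -0.18] F [ 0.8  1.3 -1.1] open 0.404 t 18.3 q [-0.76  0.93  0.02  1.83 -0.03  0.39 -2.29]
turn 0.0001 (0.04) dp [ 0.07 -0.05  0.63]
```

View pics/w10.png

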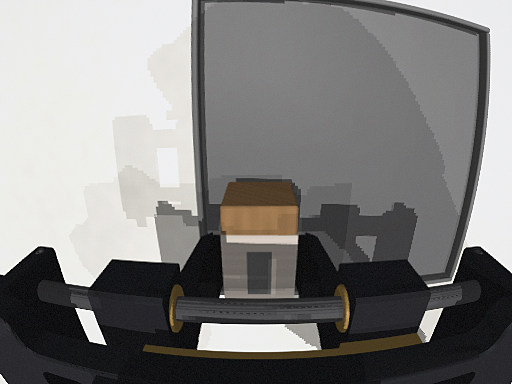

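Call:
move_arm:
  turn:
    - [0, 0, 0]
    - [0, 0, 0]
    - [0, 0, 0]
    - [0, 0, 0]
    - [0, 0, 0]
    - [0, 0, 0]
    - [0, 0, 0]
    - [0, 0, 0]
    - [0, 0, 0]
    - [0, 0, 0]
  dp:
    - [0.05, 0, 0.4]
    - [0, 0, 0.2]
    - [0, 0, 0]
    - [0, 0, 0]
    - [0, 0, 0]
    - [0, 0, 0]
    - [0, 0, 0]
    - [0, 0, -0.5]
    - [0, 0, -1]
    - [0, 0, -1]
  jaw: [1, 1, 1, 0, 0, 0, 0, 0, 0, 0]

```text
clock: 19.2
tool_pos: [0.4573, 0.3625, 0.0881]
eef_rot: [1.0, 0.0, -0.001, 0.001]
contact_force: [0.6, 0.5, 0.1]
opening: 0.501
```

```bash
python3 -c "
from h import *
go(.5055,-.005,.11,6)
s,d=snap('wrist','w11.png')"
```

```text
pos [0.4573 0.3625 0.0881] yaw 0.03 tilt [-0.07 -0.06] F [0.6 0.5 0.1] open 0.501 t 19.2 q [-0.76  0.85  0.02  1.81 -0.03  0.48 -2.29]
turn -0.0166 (-5.97) dp [ 0.38 14.82 -0.87]
```

View pics/w11.png

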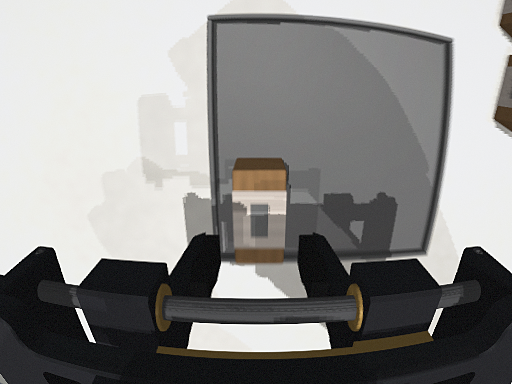

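Call:
move_arm:
  turn:
    - [0, 0, 0]
    - [0, 0, -0.0166]
    - [0, 0, 0]
    - [0, 0, 0]
    - [0, 0, 0]
    - [0, 0, 0]
    - [0, 0, 0]
    - [0, 0, 0]
    - [0, 0, 0]
    - [0, 0, 0]
  dp:
    - [0, 0, -0.9]
    - [0, 0, 0]
    - [0, 1, 0]
    - [0, 1, 0]
    - [0, 1, 0]
    - [0, 1, 0]
    - [0, 1, 0]
    - [0, 1, 0]
    - [0, 1, 0]
    - [0, 1, 0]
  jaw: [0, -1, -1, -1, -1, -1, -1, -1, -1, -1]

```text
clock: 20.08
tool_pos: [0.4792, 0.1628, 0.1107]
eef_rot: [0.999, 0.052, 0.001, -0.0]
contact_force: [0.7, -0.4, 0.7]
opening: 0.998
```

Call:
move_arm:
  turn:
    - [0, 0, 0]
    - [0, 0, 0]
    - [0, 0, 0]
    - [0, 0, 0]
    - [0, 0, 0]
    - [0, 0, 0]
    - [0, 0, 0]
    - [0, 0, 0]
    - [0, 0, 0]
  dp:
    - [0.2, 1, 0]
    - [0.2, 1, 0]
    - [0, 1, 0]
    - [0, 1, 0]
    - [0, 1, 0]
    - [0, 1, 0]
    - [0, 0.8, 0]
    - [0, 0, 0]
    - [0, 0, 0]
  jaw: [-1, -1, -1, -1, -1, -1, -1, -1, -1]

```text
clock: 20.83
tool_pos: [0.5068, -0.0051, 0.1104]
eef_rot: [0.999, 0.051, 0.001, 0.0]
contact_force: [0.0, 0.9, 0.0]
opening: 0.998
```

```bash
python3 -c "
from h import *
go(.5055,-.005,.014,6)
s,d=snap('wrist','w12.png')"
```

```text
pos [ 0.5068 -0.0051  0.1104] yaw 5.85 tilt [ 0.07 -0.02] F [0.  0.9 0. ] open 0.998 t 20.8 q [-0.02  0.75 -0.1   2.03  0.19  0.37 -1.74]
turn -0.0004 (-0.15) dp [-0.05 -0.01  3.86]
```

View pics/w12.png

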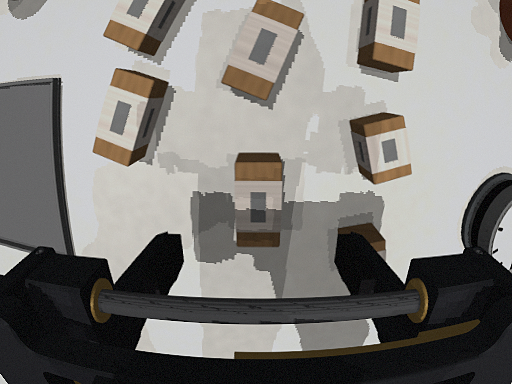

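Call:
move_arm:
  turn:
    - [0, 0, 0]
    - [0, 0, 0]
    - [0, 0, 0]
    - [0, 0, 0]
    - [0, 0, 0]
    - [0, 0, 0]
    - [0, 0, 0]
    - [0, 0, 0]
    - [0, 0, 0]
    - [0, 0, 0]
  dp:
    - [0, 0, 1]
    - [0, 0, 1]
    - [0, 0, 1]
    - [0, 0, 0.8]
    - [0, 0, 0]
    - [0, 0, 0]
    - [0, 0, 0]
    - [0, 0, 0]
    - [0, 0, 0]
    - [0, 0, 0]
  jaw: [-1, -1, -1, -1, 1, 1, 1, 1, 1, 1]

```text
clock: 21.72
tool_pos: [0.5071, -0.004, 0.0157]
eef_rot: [0.999, 0.052, 0.001, -0.0]
contact_force: [-0.4, 0.3, 0.0]
opening: 0.57
```

Call:
move_arm:
  turn:
    - [0, 0, 0]
    - [0, 0, 0]
    - [0, 0, 0]
    - [0, 0, 0]
    - [0, 0, 0]
    - [0, 0, 0]
    - [0, 0, 0]
    - [0, 0, 0]
    - [0, 0, 0]
    - [0, 0, 0]
  dp:
    - [0, 0, 0]
    - [0, 0, 0]
    - [0, 0, 0]
    - [0, 0, 0]
    - [0, 0, -0.5]
    - [0, 0, -1]
    - [0, 0, -1]
    - [0, 0, -1]
    - [0, 0, -0.3]
    - [0, 0, 0]
  jaw: [1, 1, 1, 1, 1, 1, 1, 1, 1, 1]

```text
clock: 22.55
tool_pos: [0.5076, -0.0041, 0.1112]
eef_rot: [0.999, 0.052, 0.002, -0.0]
contact_force: [0.3, -0.3, -0.9]
opening: 0.408
```

```bash
python3 -c "
from h import *
go(.544,.363,.02,0)
s,d=snap('wrist','w13.png')"
```

```text
pos [ 0.5076 -0.0041  0.1112] yaw 5.98 tilt [0.2  0.02] F [ 0.3 -0.3 -0.9] open 0.408 t 22.6 q [-0.02  0.75 -0.1   2.03  0.2   0.37 -1.74]
turn 0.0166 (5.98) dp [  1.46 -14.68   3.65]
```

View pics/w13.png

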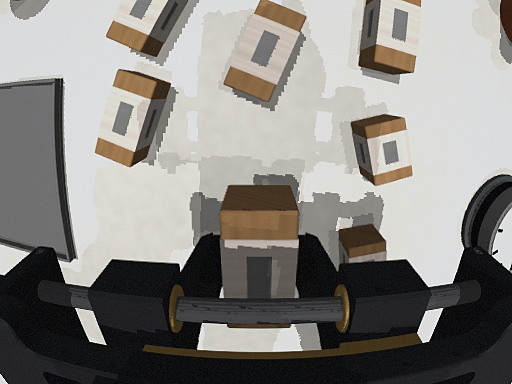

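Call:
move_arm:
  turn:
    - [0, 0, 0.0166]
    - [0, 0, 0]
    - [0, 0, 0]
    - [0, 0, 0]
    - [0, 0, 0]
    - [0, 0, 0]
    - [0, 0, 0]
    - [0, 0, 0]
    - [0, 0, 0]
    - [0, 0, 0]
  dp:
    - [0, 0, 0]
    - [0.15, -0.7, 0]
    - [0.15, -1, 0]
    - [0.15, -1, 0]
    - [0.15, -1, 0]
    - [0.15, -1, 0]
    - [0.15, -1, 0]
    - [0.15, -1, 0]
    - [0.15, -1, 0]
    - [0.15, -1, 0]
  jaw: [1, 1, 1, 1, 1, 1, 1, 1, 1, 1]

```text
clock: 23.43
tool_pos: [0.539, 0.2143, 0.1074]
eef_rot: [1.0, 0.0, -0.002, 0.001]
contact_force: [-0.5, 0.4, -1.4]
opening: 0.403
```

Call:
move_arm:
  turn:
    - [0, 0, 0]
    - [0, 0, 0]
    - [0, 0, 0]
    - [0, 0, 0]
    - [0, 0, 0]
    - [0, 0, 0]
    - [0, 0, 0]
    - [0, 0, 0]
    - [0, 0, 0]
    - [0, 0, 0]
  dp:
    - [0.1, -1, 0]
    - [0, -1, 0]
    - [0, -1, 0]
    - [0, -1, 0]
    - [0, -1, 0]
    - [0, -1, 0]
    - [0, 0, 1]
    - [0, 0, 1]
    - [0, 0, 0.5]
    - [0, 0, 0]
  jaw: [1, 1, 1, 1, 1, 1, 1, 1, 1, 1]

```text
clock: 24.27
tool_pos: [0.5394, 0.361, 0.042]
eef_rot: [1.0, 0.0, -0.004, 0.003]
contact_force: [0.6, 0.1, -2.1]
opening: 0.403
```

```bash
python3 -c "
from h import *
go(.544,.363,.02,0)
s,d=snap('wrist','w14.png')"
```

```text
pos [0.5394 0.361  0.042 ] yaw 0.04 tilt [-0.43 -0.36] F [ 0.6  0.1 -2.1] open 0.403 t 24.3 q [-0.66  0.98 -0.    1.6   0.    0.57 -2.24]
turn 0.0001 (0.04) dp [ 0.18 -0.08  0.88]
```

View pics/w14.png

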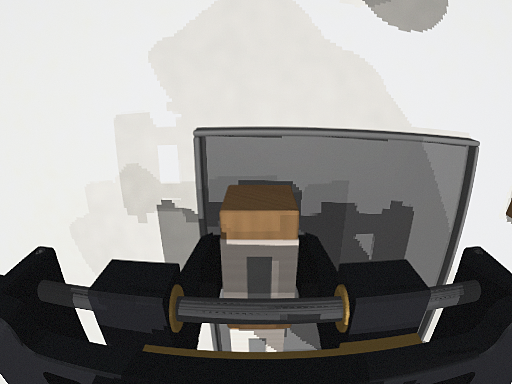

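Call:
move_arm:
  turn:
    - [0, 0, 0]
    - [0, 0, 0]
    - [0, 0, 0]
    - [0, 0, 0]
    - [0, 0, 0]
    - [0, 0, 0]
    - [0, 0, 0]
    - [0, 0, 0]
    - [0, 0, 0]
    - [0, 0, 0]
  dp:
    - [0.15, -0.05, 0]
    - [0, 0, 0.6]
    - [0, 0, 0.22]
    - [0, 0, 0]
    - [0, 0, 0]
    - [0, 0, 0]
    - [0, 0, 0]
    - [0, 0, 0]
    - [0, 0, -1]
    - [0, 0, -1]
  jaw: [1, 1, 1, 1, 0, 0, 0, 0, 0, 0]

```text
clock: 25.15
tool_pos: [0.5452, 0.364, 0.0761]
eef_rot: [1.0, 0.0, -0.001, 0.001]
contact_force: [0.9, -0.6, -0.7]
opening: 0.499
```

Call:
move_arm:
  turn:
    - [0, 0, 0]
    - [0, 0, 0]
    - [0, 0, 0]
  dp:
    - [0, 0, -1]
    - [0, 0, -0.9]
    - [0, 0, 0]
  jaw: [0, 0, 0]

```text
clock: 25.4
tool_pos: [0.5493, 0.3666, 0.1295]
eef_rot: [1.0, 0.0, 0.004, -0.003]
contact_force: [-0.2, 0.8, 0.3]
opening: 0.5
```

```bash
python3 -c "
from h import *
go(.567,.107,.11,-16.5)
s,d=snap('wrist','w15.png');s,d=snap('side','d15.png')"
```

```text
pos [0.5493 0.3666 0.1295] yaw 0.00 tilt [0.44 0.31] F [-0.2  0.8  0.3] open 0.500 t 25.4 q [-0.66  0.86 -0.    1.56  0.    0.71 -2.23]
turn 0.0458 (16.50) dp [3.63 9.75 0.78]
```

View pics/w15.png

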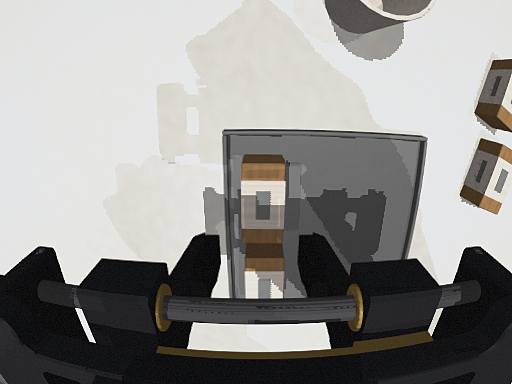

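View pics/d15.png

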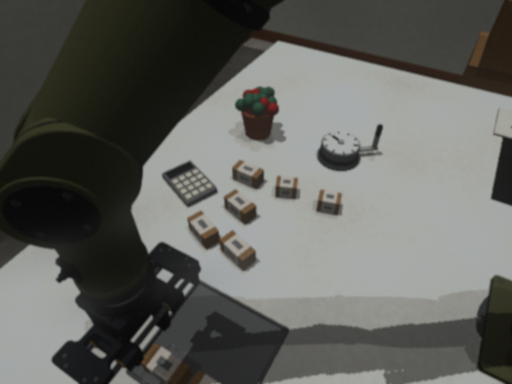

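Call:
move_arm:
  turn:
    - [0, 0, 0.0153]
    - [0, 0, 0.0153]
    - [0, 0, 0.0152]
    - [0, 0, 0]
    - [0, 0, 0]
    - [0, 0, 0]
    - [0, 0, 0]
    - [0, 0, 0]
    - [0, 0, 0]
    - [0, 0, 0]
  dp:
    - [0, 0.3, 0]
    - [0, 0.3, 0]
    - [0, 0.3, 0]
    - [0.5, 1, 0]
    - [0.5, 1, 0]
    - [0.5, 1, 0]
    - [0.5, 1, 0]
    - [0.5, 1, 0]
    - [0.5, 1, 0]
    - [0.4, 1, 0]
  jaw: [0, -1, -1, -1, -1, -1, -1, -1, -1, -1]

```text
clock: 26.33
tool_pos: [0.5756, 0.1487, 0.1229]
eef_rot: [0.99, -0.143, -0.001, 0.001]
contact_force: [0.5, -0.5, -0.1]
opening: 0.998
```

Call:
move_arm:
  turn:
    - [0, 0, 0]
    - [0, 0, 0]
    - [0, 0, 0]
    - [0, 0, 0]
  dp:
    - [0.2, 1, 0]
    - [0, 0.8, 0.5]
    - [0, 0, 0]
    - [0, 0, 0]
  jaw: [-1, -1, -1, -1]

```text
clock: 26.67
tool_pos: [0.5668, 0.1046, 0.1103]
eef_rot: [0.99, -0.144, -0.002, 0.001]
contact_force: [-0.4, 0.3, 0.2]
opening: 1.0
```

```bash
python3 -c "
from h import *
go(.567,.1075,.014,-16.5)
s,d=snap('wrist','w16.png')"
```

```text
pos [0.5668 0.1046 0.1103] yaw -16.59 tilt [-0.21 -0.06] F [-0.4  0.3  0.2] open 1.000 t 26.7 q [-0.27  0.81  0.01  1.82 -0.02  0.52 -2.1 ]
turn -0.0003 (-0.09) dp [-0.02 -0.11  3.85]
```

View pics/w16.png

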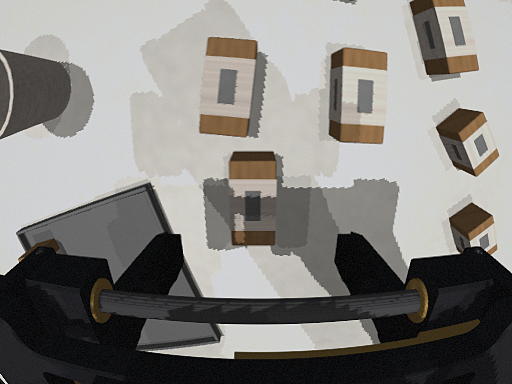

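Call:
move_arm:
  turn:
    - [0, 0, 0]
    - [0, 0, 0]
    - [0, 0, 0]
    - [0, 0, 0]
    - [0, 0, 0]
    - [0, 0, 0]
    - [0, 0, 0]
    - [0, 0, 0]
    - [0, 0, 0]
    - [0, 0, 0]
  dp:
    - [0, -0.12, 1]
    - [0, 0, 1]
    - [0, 0, 1]
    - [0, 0, 0.8]
    - [0, 0, 0]
    - [0, 0, 0]
    - [0, 0, 0]
    - [0, 0, 0]
    - [0, 0, 0]
    - [0, 0, 0]
  jaw: [-1, -1, -1, -1, 1, 1, 1, 1, 1, 1]

```text
clock: 27.55
tool_pos: [0.5697, 0.109, 0.0178]
eef_rot: [0.99, -0.143, 0.001, -0.0]
contact_force: [0.2, 0.3, 0.7]
opening: 0.567
```

Call:
move_arm:
  turn:
    - [0, 0, 0]
    - [0, 0, 0]
    - [0, 0, 0]
    - [0, 0, 0]
    - [0, 0, 0]
    - [0, 0, 0]
    - [0, 0, 0]
    - [0, 0, 0]
    - [0, 0, 0]
    - [0, 0, 0]
  dp:
    - [0, 0, 0]
    - [0, 0, 0]
    - [0, 0, 0]
    - [0, 0, 0]
    - [0, 0, -0.5]
    - [0, 0, -1]
    - [0, 0, -1]
    - [0, 0, -1]
    - [0, 0, -0.3]
    - [0, 0, 0]
  jaw: [1, 1, 1, 1, 1, 1, 1, 1, 1, 1]

```text
clock: 28.38
tool_pos: [0.5704, 0.109, 0.114]
eef_rot: [0.99, -0.143, 0.002, -0.001]
contact_force: [-0.0, -0.1, -1.2]
opening: 0.402
```

```bash
python3 -c "
from h import *
go(.544,.299,.02,0)
s,d=snap('wrist','w17.png')"
```

```text
pos [0.5704 0.109  0.114 ] yaw -16.47 tilt [0.25 0.06] F [-0.  -0.1 -1.2] open 0.402 t 28.4 q [-0.28  0.8   0.01  1.82 -0.02  0.52 -2.11]
turn -0.0457 (-16.47) dp [-1.06 -7.6   3.76]
```

View pics/w17.png

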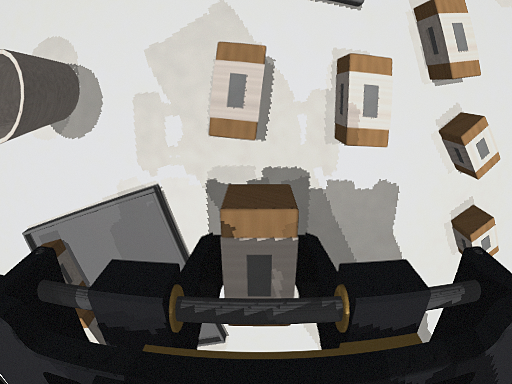

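Call:
move_arm:
  turn:
    - [0, 0, -0.0153]
    - [0, 0, -0.0153]
    - [0, 0, -0.0152]
    - [0, 0, 0]
    - [0, 0, 0]
    - [0, 0, 0]
    - [0, 0, 0]
    - [0, 0, 0]
    - [0, 0, 0]
    - [0, 0, 0]
  dp:
    - [0, 0, 0]
    - [0, 0, 0]
    - [0, 0, 0]
    - [-0.2, -1, 0]
    - [-0.2, -1, 0]
    - [-0.2, -1, 0]
    - [-0.2, -1, 0]
    - [-0.15, -1, 0]
    - [0, -1, 0]
    - [0, -1, 0]
  jaw: [1, 1, 1, 1, 1, 1, 1, 1, 1, 1]

```text
clock: 29.27
tool_pos: [0.5434, 0.2844, 0.1096]
eef_rot: [1.0, 0.001, -0.002, 0.001]
contact_force: [0.1, -0.7, -1.5]
opening: 0.406
```

Call:
move_arm:
  turn:
    - [0, 0, 0]
    - [0, 0, 0]
    - [0, 0, 0]
    - [0, 0, 0]
    - [0, 0, 0]
    - [0, 0, 0]
  dp:
    - [0, -0.6, 0]
    - [0, 0, 1]
    - [0, 0, 1]
    - [0, 0, 0.6]
    - [0, 0, 0]
    - [0, 0, 0]
  jaw: [1, 1, 1, 1, 1, 1]

```text
clock: 29.77
tool_pos: [0.5442, 0.2976, 0.0451]
eef_rot: [1.0, -0.0, -0.001, 0.001]
contact_force: [-0.0, -0.5, -1.9]
opening: 0.404
```

```bash
python3 -c "
from h import *
go(.545,.299,.021,0)
s,d=snap('wrist','w18.png')"
```

```text
pos [0.5442 0.2976 0.0451] yaw -0.00 tilt [-0.17 -0.14] F [-0.  -0.5 -1.9] open 0.404 t 29.8 q [-0.57  0.95 -0.01  1.7   0.02  0.49 -2.17]
turn -0.0000 (-0.00) dp [ 0.03 -0.06  0.97]
```

View pics/w18.png

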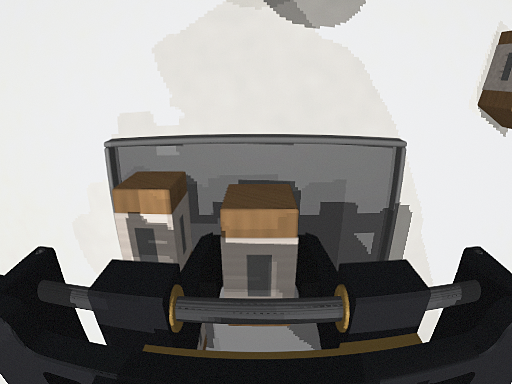

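Clear of its neighbour; lower and release.

Call:
move_arm:
  turn:
    - [0, 0, 0]
    - [0, 0, 0]
    - [0, 0, 0]
    - [0, 0, 0]
    - [0, 0, 0]
    - [0, 0, 0]
    - [0, 0, 0]
    - [0, 0, 0]
    - [0, 0, 0]
    - [0, 0, 0]
  dp:
    - [0, 0, 0.4]
    - [0, 0, 0.4]
    - [0, 0, 0.12]
    - [0, 0, 0]
    - [0, 0, 0]
    - [0, 0, 0]
    - [0, 0, 0]
    - [0, 0, 0]
    - [0, 0, -1]
    - [0, 0, -1]
  jaw: [1, 1, 1, 1, 0.02, 0.02, 0.02, 0.02, 0.02, 0.02]

```text
clock: 30.65
tool_pos: [0.5441, 0.2981, 0.0732]
eef_rot: [1.0, 0.0, -0.001, 0.001]
contact_force: [0.9, 0.2, 0.5]
opening: 0.489
```

Call:
move_arm:
  turn:
    - [0, 0, 0]
    - [0, 0, 0]
    - [0, 0, 0]
  dp:
    - [0, 0, -1]
    - [0, 0, -0.9]
    - [0, 0, 0]
  jaw: [0, 0, 0]

```text
clock: 30.9
tool_pos: [0.5481, 0.3003, 0.1261]
eef_rot: [1.0, 0.0, 0.004, -0.002]
contact_force: [0.3, 1.0, 0.0]
opening: 0.497
```

```bash
python3 -c "
from h import *
go(.658,.099,.11,-20.5)
s,d=snap('wrist','w19.png');s,d=snap('side','d19.png')"
```

```text
pos [0.5481 0.3003 0.1261] yaw 0.01 tilt [0.44 0.26] F [0.3 1.  0. ] open 0.497 t 30.9 q [-0.57  0.83 -0.02  1.67  0.02  0.63 -2.16]
turn 0.0570 (20.51) dp [6.94 6.   0.64]
```

View pics/w19.png

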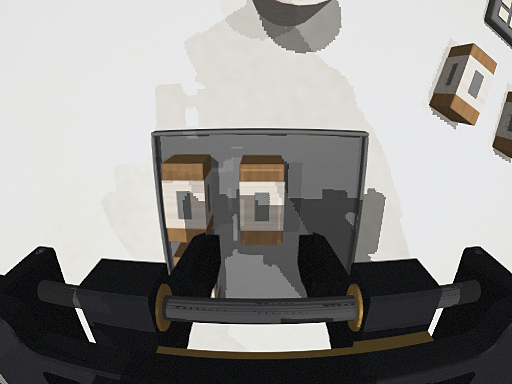

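View pics/d19.png

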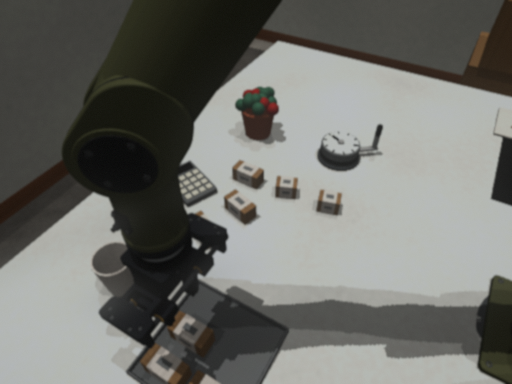

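Call:
move_arm:
  turn:
    - [0, 0, 0.019]
    - [0, 0, 0.019]
    - [0, 0, 0.019]
    - [0, 0, 0]
    - [0, 0, 0]
    - [0, 0, 0]
    - [0, 0, 0]
    - [0, 0, 0]
    - [0, 0, 0]
    - [0, 0, 0]
  dp:
    - [0, 0.1, 0]
    - [0, 0.1, 0]
    - [0, 0.1, 0]
    - [0.5, 1, 0]
    - [0.9, 1, 0]
    - [1, 1, 0]
    - [1, 1, 0]
    - [1, 0.9, 0]
    - [1, 0.8, 0]
    - [1, 0, 0.5]
  jaw: [0, -1, -1, -1, -1, -1, -1, -1, -1, -1]

```text
clock: 31.83
tool_pos: [0.6445, 0.0945, 0.1091]
eef_rot: [0.983, -0.181, 0.0, 0.002]
contact_force: [0.5, -1.0, 0.6]
opening: 1.0
```

Call:
move_arm:
  turn:
    - [0, 0, 0]
    - [0, 0, 0]
    - [0, 0, 0]
  dp:
    - [0.5, 0, 0]
    - [0, 0, 0]
    - [0, 0, 0]
  jaw: [-1, -1, -1]

```text
clock: 32.08
tool_pos: [0.655, 0.0973, 0.1072]
eef_rot: [0.984, -0.178, -0.001, 0.0]
contact_force: [-0.2, 0.9, 0.5]
opening: 0.997
```

```bash
python3 -c "
from h import *
go(.658,.099,.014,-20.5)
s,d=snap('wrist','w20.png')"
```

```text
pos [0.655  0.0973 0.1072] yaw -20.53 tilt [-0.15 -0.01] F [-0.2  0.9  0.5] open 0.997 t 32.1 q [-0.23  0.9   0.03  1.55 -0.04  0.7  -2.11]
turn -0.0001 (-0.03) dp [ 0.09 -0.1   3.73]
```

View pics/w20.png

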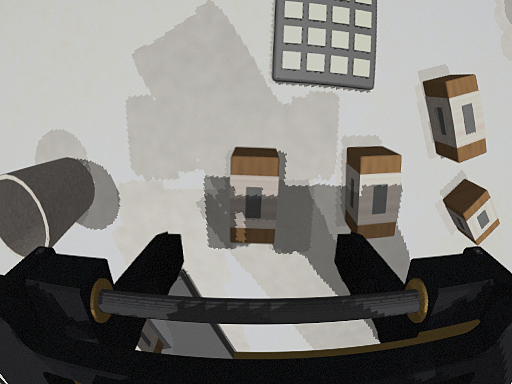

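Call:
move_arm:
  turn:
    - [0, 0, 0]
    - [0, 0, 0]
    - [0, 0, 0]
    - [0, 0, 0]
    - [0, 0, 0]
    - [0, 0, 0]
    - [0, 0, 0]
    - [0, 0, 0]
    - [0, 0, 0]
    - [0, 0, 0]
  dp:
    - [0, -0.12, 1]
    - [0, 0, 1]
    - [0, 0, 1]
    - [0, 0, 0.7]
    - [0, 0, 0]
    - [0, 0, 0]
    - [0, 0, 0]
    - [0, 0, 0]
    - [0, 0, 0]
    - [0, 0, 0]
  jaw: [-1, -1, -1, -1, 1, 1, 1, 1, 1, 1]

```text
clock: 32.97
tool_pos: [0.6577, 0.1005, 0.0174]
eef_rot: [0.984, -0.178, 0.001, -0.0]
contact_force: [-0.6, -0.0, 0.3]
opening: 0.567
```

Call:
move_arm:
  turn:
    - [0, 0, 0]
    - [0, 0, 0]
    - [0, 0, 0]
    - [0, 0, 0]
    - [0, 0, 0]
    - [0, 0, 0]
    - [0, 0, 0]
    - [0, 0, 0]
    - [0, 0, 0]
    - [0, 0, 0]
  dp:
    - [0, 0, 0]
    - [0, 0, 0]
    - [0, 0, 0]
    - [0, 0, 0]
    - [0, 0, -0.5]
    - [0, 0, -1]
    - [0, 0, -1]
    - [0, 0, -1]
    - [0, 0, -0.4]
    - [0, 0, 0]
  jaw: [1, 1, 1, 1, 1, 1, 1, 1, 1, 1]

```text
clock: 33.8
tool_pos: [0.659, 0.1005, 0.1169]
eef_rot: [0.984, -0.178, 0.003, -0.001]
contact_force: [0.8, 0.6, -0.5]
opening: 0.409
```

```bash
python3 -c "
from h import *
go(.545,.235,.021,0)
s,d=snap('wrist','w21.png')"
```

```text
pos [0.659  0.1005 0.1169] yaw -20.51 tilt [0.33 0.05] F [ 0.8  0.6 -0.5] open 0.409 t 33.8 q [-0.24  0.89  0.03  1.54 -0.04  0.71 -2.12]
turn -0.0570 (-20.51) dp [-4.56 -5.38  3.84]
```

View pics/w21.png

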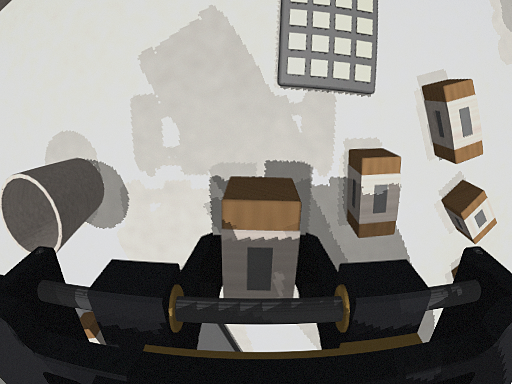

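Call:
move_arm:
  turn:
    - [0, 0, -0.019]
    - [0, 0, -0.019]
    - [0, 0, -0.019]
    - [0, 0, 0]
    - [0, 0, 0]
    - [0, 0, 0]
    - [0, 0, 0]
    - [0, 0, 0]
    - [0, 0, 0]
    - [0, 0, 0]
  dp:
    - [0, 0, 0]
    - [0, 0, 0]
    - [0, 0, 0]
    - [-0.8, 0, 0]
    - [-1, -0.4, 0]
    - [-1, -1, 0]
    - [-1, -1, 0]
    - [-0.8, -1, 0]
    - [0, -1, 0]
    - [0, -1, 0]
  jaw: [1, 1, 1, 1, 1, 1, 1, 1, 1, 1]

```text
clock: 34.68
tool_pos: [0.5389, 0.2359, 0.1119]
eef_rot: [1.0, 0.001, -0.003, 0.001]
contact_force: [2.3, -0.4, -1.1]
opening: 0.404
```

Call:
move_arm:
  turn:
    - [0, 0, 0]
    - [0, 0, 0]
    - [0, 0, 0]
    - [0, 0, 0]
    - [0, 0, 0]
    - [0, 0, 0]
  dp:
    - [0, 0, 1]
    - [0, 0, 1]
    - [0, 0, 0.8]
    - [0, 0, 0]
    - [0, 0, 0]
    - [0, 0, 0]
  jaw: [1, 1, 1, 1, 1, 1]

```text
clock: 35.18
tool_pos: [0.542, 0.2351, 0.0437]
eef_rot: [1.0, 0.0, -0.0, 0.0]
contact_force: [0.5, 0.2, -0.5]
opening: 0.409
```

```bash
python3 -c "
from h import *
go(.545,.235,.021,0)
s,d=snap('wrist','w22.png')"
```

```text
pos [0.542  0.2351 0.0437] yaw 0.01 tilt [-0.02 -0.01] F [ 0.5  0.2 -0.5] open 0.409 t 35.2 q [-0.48  0.93 -0.02  1.8   0.04  0.42 -2.09]
turn 0.0000 (0.01) dp [0.12 0.   0.91]
```

View pics/w22.png

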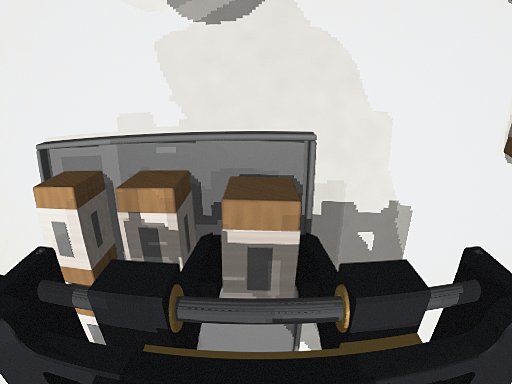

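Call:
move_arm:
  turn:
    - [0, 0, 0]
    - [0, 0, 0]
    - [0, 0, 0]
    - [0, 0, 0]
    - [0, 0, 0]
    - [0, 0, 0]
    - [0, 0, 0]
    - [0, 0, 0]
    - [0, 0, 0]
    - [0, 0, 0]
  dp:
    - [0.1, 0, 0.4]
    - [0, 0, 0.4]
    - [0, 0, 0.08]
    - [0, 0, 0]
    - [0, 0, 0]
    - [0, 0, 0]
    - [0, 0, 0]
    - [0, 0, 0]
    - [0, 0, -1]
    - [0, 0, -1]
  jaw: [1, 1, 1, 1, 0.02, 0.02, 0.02, 0.02, 0.02, 0.02]

```text
clock: 36.07
tool_pos: [0.5433, 0.2348, 0.0711]
eef_rot: [1.0, 0.0, -0.002, 0.001]
contact_force: [-0.3, -0.6, -0.1]
opening: 0.489
```

Call:
move_arm:
  turn:
    - [0, 0, 0]
    - [0, 0, 0]
    - [0, 0, 0]
  dp:
    - [0, 0, -1]
    - [0, 0, -0.9]
    - [0, 0, 0]
  jaw: [0, 0, 0]

```text
clock: 36.32
tool_pos: [0.5472, 0.2364, 0.1237]
eef_rot: [1.0, 0.0, 0.004, -0.002]
contact_force: [0.5, -0.4, 0.0]
opening: 0.498
```

```bash
python3 -c "
from h import *
go(.625,.002,.11,-15.5)
s,d=snap('wrist','w23.png');s,d=snap('scene','s23.png')"
```

```text
pos [0.5472 0.2364 0.1237] yaw 0.00 tilt [0.42 0.2 ] F [ 0.5 -0.4  0. ] open 0.498 t 36.3 q [-0.47  0.8  -0.02  1.77  0.03  0.57 -2.09]
turn 0.0431 (15.50) dp [5.5  8.2  0.55]
```

View pics/w23.png

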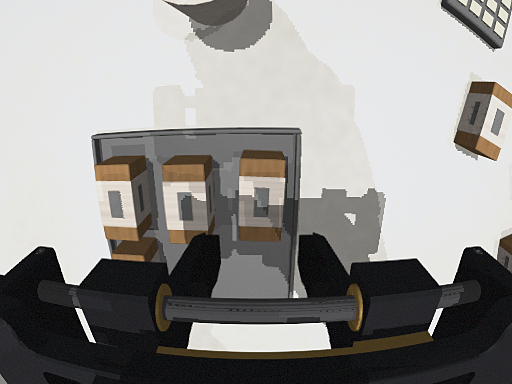

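View pics/s23.png

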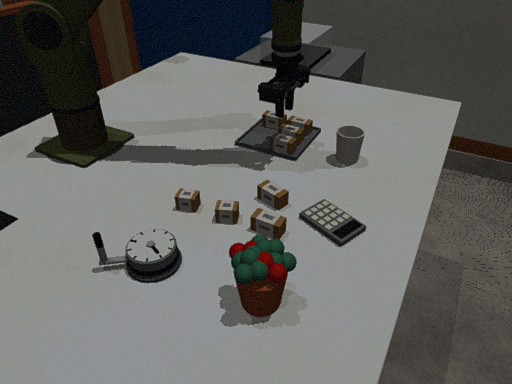

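Call:
move_arm:
  turn:
    - [0, 0, 0.0144]
    - [0, 0, 0.0144]
    - [0, 0, 0.0143]
    - [0, 0, 0]
    - [0, 0, 0]
    - [0, 0, 0]
    - [0, 0, 0]
    - [0, 0, 0]
    - [0, 0, 0]
    - [0, 0, 0]
  dp:
    - [0, 0.4, 0]
    - [0, 0.4, 0]
    - [0, 0.4, 0]
    - [0.7, 1, 0]
    - [0.8, 1, 0]
    - [0.8, 1, 0]
    - [0.8, 1, 0]
    - [0.8, 1, 0]
    - [0.8, 1, 0]
    - [0.7, 1, 0.5]
  jaw: [0, -1, -1, -1, -1, -1, -1, -1, -1, -1]

```text
clock: 37.25
tool_pos: [0.6266, -0.001, 0.107]
eef_rot: [0.991, -0.135, 0.001, -0.0]
contact_force: [0.8, 0.2, -0.1]
opening: 0.995
```

Call:
move_arm:
  turn:
    - [0, 0, 0]
    - [0, 0, 0]
    - [0, 0, 0]
  dp:
    - [0, 0, 0]
    - [0, 0, 0]
    - [0, 0, 0]
  jaw: [-1, -1, -1]

```text
clock: 37.5
tool_pos: [0.624, 0.0016, 0.1054]
eef_rot: [0.991, -0.135, -0.001, -0.0]
contact_force: [0.2, 1.7, 0.1]
opening: 1.002
```

```bash
python3 -c "
from h import *
go(.625,.002,.014,-15.5)
s,d=snap('wrist','w24.png')"
```

```text
pos [0.624  0.0016 0.1054] yaw -15.47 tilt [-0.15  0.05] F [0.2 1.7 0.1] open 1.002 t 37.5 q [-0.07  0.86 -0.01  1.68  0.02  0.61 -1.93]
turn 0.0001 (0.03) dp [ 0.03 -0.02  3.66]
```

View pics/w24.png

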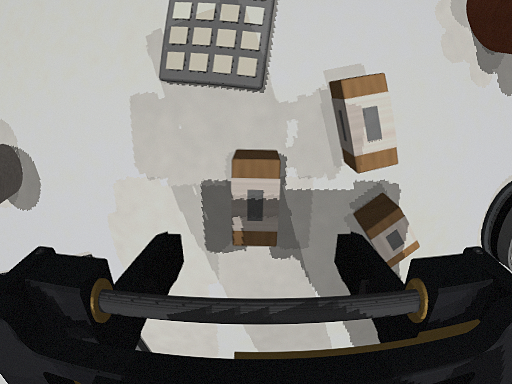

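Call:
move_arm:
  turn:
    - [0, 0, 0]
    - [0, 0, 0]
    - [0, 0, 0]
    - [0, 0, 0]
    - [0, 0, 0]
    - [0, 0, 0]
    - [0, 0, 0]
    - [0, 0, 0]
    - [0, 0, 0]
    - [0, 0, 0]
  dp:
    - [0, -0.08, 1]
    - [0, 0, 1]
    - [0, 0, 1]
    - [0, 0, 0.6]
    - [0, 0, 0]
    - [0, 0, 0]
    - [0, 0, 0]
    - [0, 0, 0]
    - [0, 0, 0]
    - [0, 0, 0]
  jaw: [-1, -1, -1, -1, 1, 1, 1, 1, 1, 1]

```text
clock: 38.38
tool_pos: [0.6264, 0.0027, 0.0178]
eef_rot: [0.991, -0.135, 0.001, -0.0]
contact_force: [-0.2, 0.3, 0.0]
opening: 0.572
```

Call:
move_arm:
  turn:
    - [0, 0, 0]
    - [0, 0, 0]
    - [0, 0, 0]
    - [0, 0, 0]
    - [0, 0, 0]
    - [0, 0, 0]
    - [0, 0, 0]
    - [0, 0, 0]
    - [0, 0, 0]
    - [0, 0, 0]
  dp:
    - [0, 0, 0]
    - [0, 0, 0]
    - [0, 0, 0]
    - [0, 0, 0]
    - [0, 0, -0.5]
    - [0, 0, -1]
    - [0, 0, -1]
    - [0, 0, -1]
    - [0, 0, -0.4]
    - [0, 0, 0]
  jaw: [1, 1, 1, 1, 1, 1, 1, 1, 1, 1]

```text
clock: 39.22
tool_pos: [0.6275, 0.0026, 0.1171]
eef_rot: [0.991, -0.135, 0.003, -0.0]
contact_force: [0.3, -0.3, -1.3]
opening: 0.409
```

```bash
python3 -c "
from h import *
go(.458,.299,.021,0)
s,d=snap('wrist','w25.png')"
```

```text
pos [0.6275 0.0026 0.1171] yaw -15.50 tilt [0.31 0.  ] F [ 0.3 -0.3 -1.3] open 0.409 t 39.2 q [-0.07  0.84 -0.01  1.67  0.02  0.63 -1.93]
turn -0.0431 (-15.50) dp [ -6.78 -11.86   3.85]
```

View pics/w25.png

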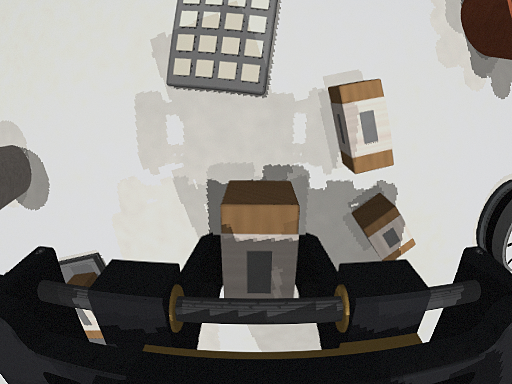

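Call:
move_arm:
  turn:
    - [0, 0, -0.0144]
    - [0, 0, -0.0144]
    - [0, 0, -0.0143]
    - [0, 0, 0]
    - [0, 0, 0]
    - [0, 0, 0]
    - [0, 0, 0]
    - [0, 0, 0]
    - [0, 0, 0]
    - [0, 0, 0]
  dp:
    - [0, 0, 0]
    - [0, 0, 0]
    - [0, 0, 0]
    - [-0.6, -0.9, 0]
    - [-0.6, -1, 0]
    - [-0.6, -1, 0]
    - [-0.6, -1, 0]
    - [-0.6, -1, 0]
    - [-0.6, -1, 0]
    - [-0.6, -1, 0]
  jaw: [1, 1, 1, 1, 1, 1, 1, 1, 1, 1]

```text
clock: 40.1
tool_pos: [0.5185, 0.1757, 0.1125]
eef_rot: [1.0, 0.0, -0.002, 0.001]
contact_force: [1.0, -0.2, -0.9]
opening: 0.403
```

Call:
move_arm:
  turn:
    - [0, 0, 0]
    - [0, 0, 0]
    - [0, 0, 0]
    - [0, 0, 0]
    - [0, 0, 0]
    - [0, 0, 0]
    - [0, 0, 0]
    - [0, 0, 0]
    - [0, 0, 0]
    - [0, 0, 0]
  dp:
    - [-0.6, -1, 0]
    - [-0.6, -1, 0]
    - [-0.6, -1, 0]
    - [-0.6, -1, 0]
    - [-0.1, -1, 0]
    - [0, 0, 1]
    - [0, 0, 1]
    - [0, 0, 0.6]
    - [0, 0, 0]
    - [0, 0, 0]
  jaw: [1, 1, 1, 1, 1, 1, 1, 1, 1, 1]

```text
clock: 40.93
tool_pos: [0.4567, 0.2992, 0.0475]
eef_rot: [1.0, 0.0, -0.002, 0.001]
contact_force: [-1.1, -0.1, -1.0]
opening: 0.406
```

```bash
python3 -c "
from h import *
go(.458,.299,.021,0)
s,d=snap('wrist','w26.png')"
```

```text
pos [0.4567 0.2992 0.0475] yaw 0.03 tilt [-0.19 -0.15] F [-1.1 -0.1 -1. ] open 0.406 t 40.9 q [-0.67  0.89  0.    1.93 -0.01  0.32 -2.23]
turn 0.0001 (0.03) dp [0.05 0.01 1.06]
```

View pics/w26.png

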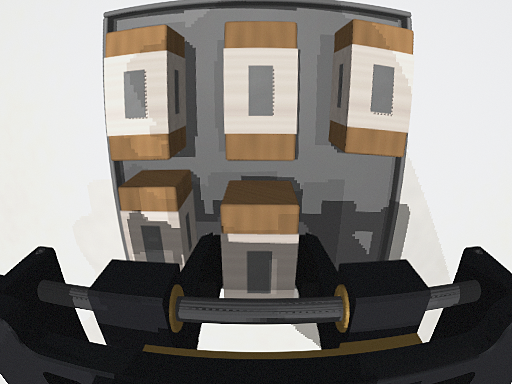

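Good layout. Lower and release.

Call:
move_arm:
  turn:
    - [0, 0, 0]
    - [0, 0, 0]
    - [0, 0, 0]
    - [0, 0, 0]
    - [0, 0, 0]
    - [0, 0, 0]
    - [0, 0, 0]
    - [0, 0, 0]
    - [0, 0, 0]
    - [0, 0, 0]
  dp:
    - [0, 0, 0.5]
    - [0, 0, 0.4]
    - [0, 0, 0.12]
    - [0, 0, 0]
    - [0, 0, 0]
    - [0, 0, 0]
    - [0, 0, 0]
    - [0, 0, 0]
    - [0, 0, -1]
    - [0, 0, -1]
  jaw: [1, 1, 1, 1, 0.02, 0.02, 0.02, 0.02, 0.02, 0.02]

```text
clock: 41.82
tool_pos: [0.4571, 0.2995, 0.0734]
eef_rot: [1.0, 0.0, -0.001, 0.001]
contact_force: [0.1, 0.4, -0.1]
opening: 0.492
```

Call:
move_arm:
  turn:
    - [0, 0, 0]
    - [0, 0, 0]
    - [0, 0, 0]
  dp:
    - [0, 0, -1]
    - [0, 0, -0.9]
    - [0, 0, 0]
  jaw: [0, 0, 0]

```text
clock: 42.07
tool_pos: [0.4603, 0.3015, 0.1254]
eef_rot: [1.0, 0.0, 0.003, -0.002]
contact_force: [-0.1, 1.0, 0.3]
opening: 0.499
```

```bash
python3 -c "
from h import *
go(.664,-.097,.11,-1)
s,d=snap('wrist','w27.png');s,d=snap('scene','s27.png')"
```

```text
pos [0.4603 0.3015 0.1254] yaw 0.01 tilt [0.37 0.26] F [-0.1  1.   0.3] open 0.499 t 42.1 q [-0.67  0.76  0.01  1.91 -0.01  0.47 -2.22]
turn 0.0028 (1.01) dp [ 8.42 15.8   0.61]
```

View pics/w27.png

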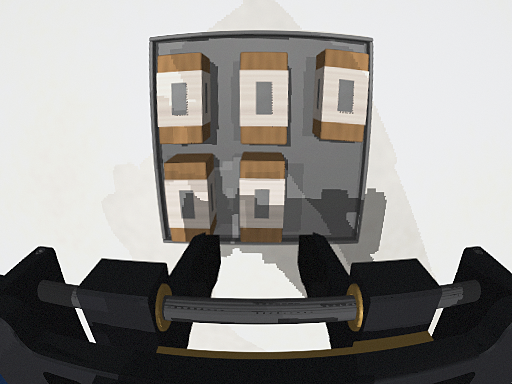

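View pics/s27.png

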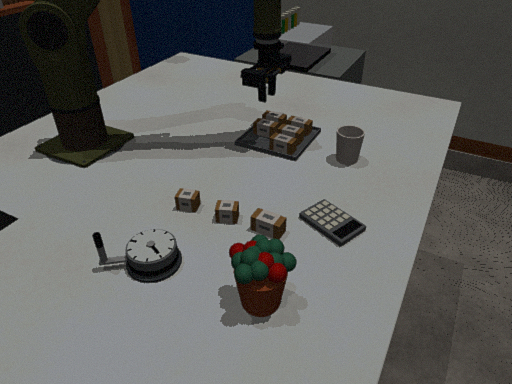

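Call:
move_arm:
  turn:
    - [0, 0, 0.0028]
    - [0, 0, 0]
    - [0, 0, 0]
    - [0, 0, 0]
    - [0, 0, 0]
    - [0, 0, 0]
    - [0, 0, 0]
    - [0, 0, 0]
    - [0, 0, 0]
    - [0, 0, 0]
  dp:
    - [0, 0.8, 0]
    - [0, 1, 0]
    - [0.5, 1, 0]
    - [0.6, 1, 0]
    - [0.6, 1, 0]
    - [0.6, 1, 0]
    - [0.6, 1, 0]
    - [0.6, 1, 0]
    - [0.6, 1, 0]
    - [0.6, 1, 0]
  jaw: [0, -1, -1, -1, -1, -1, -1, -1, -1, -1]

```text
clock: 43.0
tool_pos: [0.5712, 0.0517, 0.1196]
eef_rot: [1.0, -0.009, -0.001, 0.0]
contact_force: [0.6, -1.1, -0.9]
opening: 0.998
```

Call:
move_arm:
  turn:
    - [0, 0, 0]
    - [0, 0, 0]
    - [0, 0, 0]
    - [0, 0, 0]
    - [0, 0, 0]
    - [0, 0, 0]
    - [0, 0, 0]
    - [0, 0, 0]
    - [0, 0, 0]
  dp:
    - [0.6, 1, 0]
    - [0.6, 1, 0]
    - [0.6, 1, 0]
    - [0.6, 1, 0]
    - [0.7, 1, 0]
    - [0.6, 1, 0]
    - [0, 0, 0.5]
    - [0, 0, 0]
    - [0, 0, 0]
  jaw: [-1, -1, -1, -1, -1, -1, -1, -1, -1]

```text
clock: 43.75
tool_pos: [0.6597, -0.0974, 0.1065]
eef_rot: [1.0, -0.008, -0.002, -0.001]
contact_force: [0.6, 1.2, -0.1]
opening: 1.001
```

```bash
python3 -c "
from h import *
go(.664,-.097,.014,-1)
s,d=snap('wrist','w28.png')"
```

```text
pos [ 0.6597 -0.0974  0.1065] yaw -0.96 tilt [-0.27  0.08] F [ 0.6  1.2 -0.1] open 1.001 t 43.8 q [ 0.13  0.91 -0.11  1.53  0.13  0.72 -1.62]
turn 0.0001 (0.04) dp [ 0.17 -0.02  3.7 ]
```

View pics/w28.png

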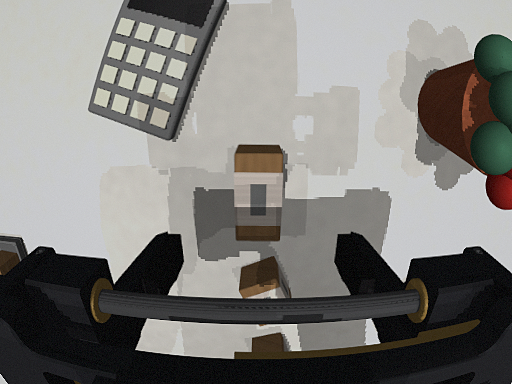

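Call:
move_arm:
  turn:
    - [0, 0, 0]
    - [0, 0, 0]
    - [0, 0, 0]
    - [0, 0, 0]
    - [0, 0, 0]
    - [0, 0, 0]
    - [0, 0, 0]
    - [0, 0, 0]
    - [0, 0, 0]
    - [0, 0, 0]
  dp:
    - [0.1, -0.02, 1]
    - [0, 0, 1]
    - [0, 0, 1]
    - [0, 0, 0.6]
    - [0, 0, 0]
    - [0, 0, 0]
    - [0, 0, 0]
    - [0, 0, 0]
    - [0, 0, 0]
    - [0, 0, 0]
  jaw: [-1, -1, -1, -1, 1, 1, 1, 1, 1, 1]

```text
clock: 44.63
tool_pos: [0.6649, -0.0981, 0.02]
eef_rot: [1.0, -0.009, 0.001, 0.0]
contact_force: [-0.3, -0.0, 0.3]
opening: 0.571
```

Call:
move_arm:
  turn:
    - [0, 0, 0]
    - [0, 0, 0]
    - [0, 0, 0]
    - [0, 0, 0]
    - [0, 0, 0]
    - [0, 0, 0]
    - [0, 0, 0]
    - [0, 0, 0]
    - [0, 0, 0]
    - [0, 0, 0]
  dp:
    - [0, 0, 0]
    - [0, 0, 0]
    - [0, 0, 0]
    - [0, 0, 0]
    - [0, 0, -0.5]
    - [0, 0, -1]
    - [0, 0, -1]
    - [0, 0, -1]
    - [0, 0, -0.4]
    - [0, 0, 0]
  jaw: [1, 1, 1, 1, 1, 1, 1, 1, 1, 1]

```text
clock: 45.47
tool_pos: [0.6661, -0.0983, 0.1194]
eef_rot: [1.0, -0.009, 0.003, 0.0]
contact_force: [-0.5, -0.1, -2.2]
opening: 0.406
```

```bash
python3 -c "
from h import *
go(.458,.235,.021,0)
s,d=snap('wrist','w29.png')"
```

```text
pos [ 0.6661 -0.0983  0.1194] yaw -1.00 tilt [ 0.33 -0.04] F [-0.5 -0.1 -2.2] open 0.406 t 45.5 q [ 0.13  0.89 -0.11  1.51  0.13  0.74 -1.62]
turn -0.0028 (-1.00) dp [ -8.32 -13.33   3.94]
```

View pics/w29.png

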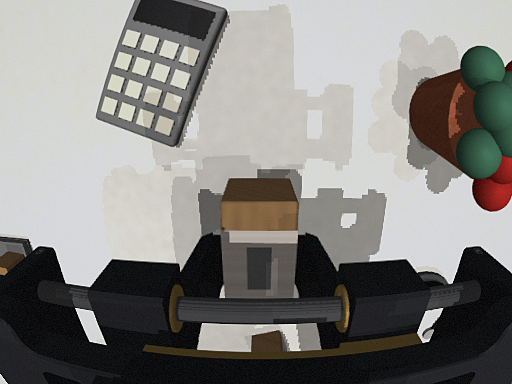

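Call:
move_arm:
  turn:
    - [0, 0, -0.0028]
    - [0, 0, 0]
    - [0, 0, 0]
    - [0, 0, 0]
    - [0, 0, 0]
    - [0, 0, 0]
    - [0, 0, 0]
    - [0, 0, 0]
    - [0, 0, 0]
    - [0, 0, 0]
  dp:
    - [-0.5, -0.3, 0]
    - [-0.6, -1, 0]
    - [-0.6, -1, 0]
    - [-0.6, -1, 0]
    - [-0.6, -1, 0]
    - [-0.6, -1, 0]
    - [-0.6, -1, 0]
    - [-0.6, -1, 0]
    - [-0.6, -1, 0]
    - [-0.6, -1, 0]
  jaw: [1, 1, 1, 1, 1, 1, 1, 1, 1, 1]

```text
clock: 46.35
tool_pos: [0.5145, 0.1353, 0.1146]
eef_rot: [1.0, 0.0, -0.002, 0.001]
contact_force: [0.2, 0.5, -1.6]
opening: 0.4
```

Call:
move_arm:
  turn:
    - [0, 0, 0]
    - [0, 0, 0]
    - [0, 0, 0]
    - [0, 0, 0]
    - [0, 0, 0]
    - [0, 0, 0]
    - [0, 0, 0]
    - [0, 0, 0]
    - [0, 0, 0]
  dp:
    - [-0.6, -1, 0]
    - [-0.6, -1, 0]
    - [-0.6, -1, 0]
    - [-0.5, -1, 0]
    - [0, 0, 1]
    - [0, 0, 1]
    - [0, 0, 0.6]
    - [0, 0, 0]
    - [0, 0, 0]
  jaw: [1, 1, 1, 1, 1, 1, 1, 1, 1]

```text
clock: 47.1
tool_pos: [0.4578, 0.2338, 0.0497]
eef_rot: [1.0, 0.0, -0.002, 0.001]
contact_force: [-1.0, 0.2, -0.8]
opening: 0.409
```

```bash
python3 -c "
from h import *
go(.458,.235,.023,0)
s,d=snap('wrist','w30.png')"
```

```text
pos [0.4578 0.2338 0.0497] yaw 0.03 tilt [-0.2  -0.13] F [-1.   0.2 -0.8] open 0.409 t 47.1 q [-0.56  0.87 -0.01  2.03  0.02  0.25 -2.15]
turn 0.0001 (0.03) dp [ 0.01 -0.05  1.07]
```

View pics/w30.png

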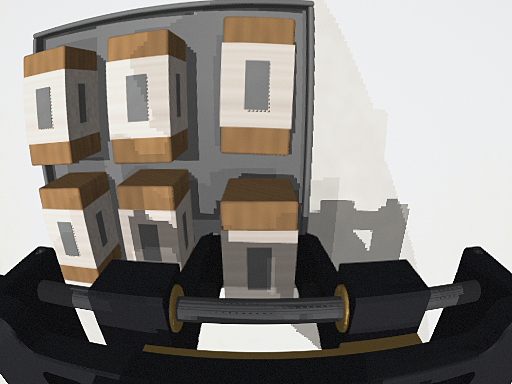

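Call:
move_arm:
  turn:
    - [0, 0, 0]
    - [0, 0, 0]
    - [0, 0, 0]
    - [0, 0, 0]
    - [0, 0, 0]
    - [0, 0, 0]
    - [0, 0, 0]
    - [0, 0, 0]
    - [0, 0, 0]
    - [0, 0, 0]
  dp:
    - [0, 0, 0.5]
    - [0, 0, 0.4]
    - [0, 0, 0.15]
    - [0, 0, 0]
    - [0, 0, 0]
    - [0, 0, 0]
    - [0, 0, 0]
    - [0, 0, 0]
    - [0, 0, -1]
    - [0, 0, -1]
  jaw: [1, 1, 1, 1, 0.02, 0.02, 0.02, 0.02, 0.02, 0.02]

```text
clock: 47.98
tool_pos: [0.4581, 0.2342, 0.0748]
eef_rot: [1.0, 0.0, -0.001, 0.001]
contact_force: [0.1, 1.1, 0.5]
opening: 0.487
```

Call:
move_arm:
  turn:
    - [0, 0, 0]
    - [0, 0, 0]
    - [0, 0, 0]
    - [0, 0, 0]
    - [0, 0, 0]
    - [0, 0, 0]
    - [0, 0, 0]
    - [0, 0, 0]
    - [0, 0, 0]
    - [0, 0, 0]
  dp:
    - [0, 0, -1]
    - [0, 0, -1]
    - [0, 0, -1]
    - [0, 0, -1]
    - [0, 0, -1]
    - [0, 1, -1]
    - [0, 1, 0]
    - [0, 1, 0]
    - [0, 0, 0]
    - [0, 0, 0]
  jaw: [0, 0, 0, 0, 0, 0, 0, 0, 0, 0]

```text
clock: 48.82
tool_pos: [0.4591, 0.1581, 0.2254]
eef_rot: [1.0, -0.001, 0.0, 0.0]
contact_force: [-0.1, -0.1, -0.2]
opening: 0.501
```

```bash
python3 -c "
from h import *
import pickle
go(.458,.235,.023,0)
s,d=snap('wrist','w31.png');pickle.dump((s,d),open('w31.pkl','wb'))
cv2.imwrite('pics/w31b.png',cv2.resize(d['frame'],(800,600),interpolation=cv2.INTER_CUBIC))
s,d=snap('scene','s31.png')
cv2.imwrite('pics/s31b.png',cv2.resize(d['frame'],(800,600),interpolation=cv2.INTER_CUBIC))
"
```

```text
pos [0.4591 0.1581 0.2254] yaw -0.16 tilt [ 0.02 -0.02] F [-0.1 -0.1 -0.2] open 0.501 t 48.8 q [-0.41  0.53 -0.02  2.    0.02  0.62 -2.02]
turn -0.0004 (-0.16) dp [-0.04 -3.07  8.1 ]
```

View pics/w31b.png

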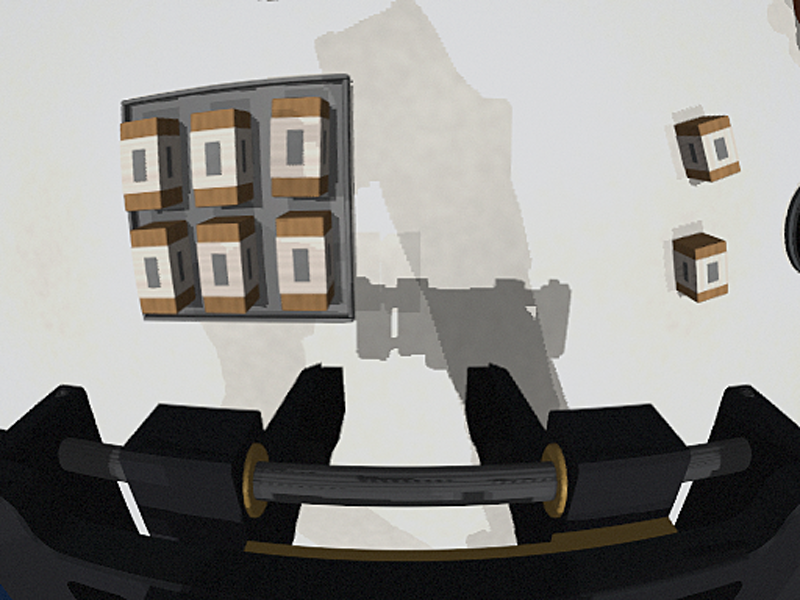

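View pics/s31b.png

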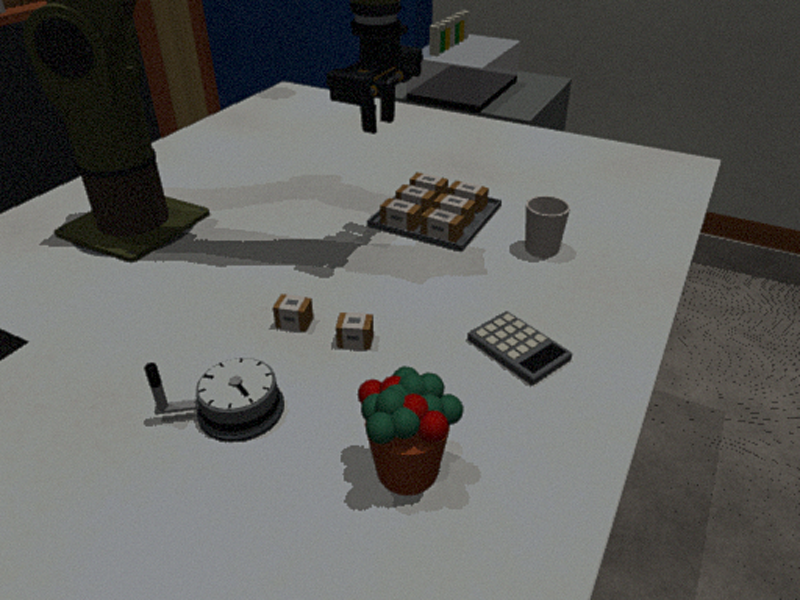

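```bash
python3 -c "
from h import *
import pickle
s,d=pickle.load(open('w31.pkl','rb'))
print((fish(s,d,np.array([(140,165),(212,158),(295,147),(153,268),(220,266),(302,262)])*.64,.044)[:,:2]-[.5005,.299]).round(4))
s,d=snap('side','d31.png'); f=d['frame']
cv2.imwrite('pics/d31b.png',np.vstack([cv2.resize(f[110:175,300:400],None,fx=5,fy=5),cv2.resize(f[270:384,120:300],(500,250))]))
"
```

```text
[[ 0.0422  0.0657]
 [ 0.0414  0.0015]
 [ 0.045  -0.0629]
 [-0.0413  0.0635]
 [-0.0413  0.0019]
 [-0.0394 -0.0642]]
```

View pics/d31b.png

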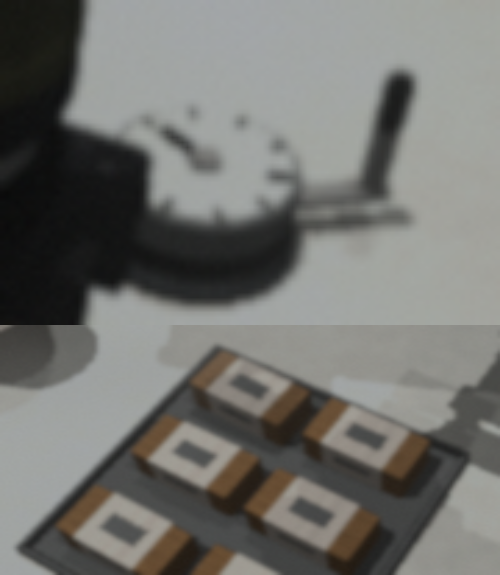

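All six are well inside the tray, the pointer is at mark 6 and the lever is at rest. Handing in.

```bash
python3 -c "
from h import *
print(r.finish_job())"
```

```text
the job is handed in; nothing more can be done
None
```

I counted six long cartons and two short ones. I swung the tally lever fully to its stop and let it return six times, then placed all six long cartons in the tray. The job was handed in at about 49 s on the robot's clock.

My last checks, from the wrist, scene and side cameras:
- **Cartons:** all six long cartons lie flat in two columns of three, with centres within about 45 mm and 66 mm of the tray centre (limit 96 mm). Both short cartons are still on the counter.
- **Tally:** the pointer is at the sixth mark and the lever is back at rest.
- **Bystanders:** the plant, paper cup and calculator look unmoved. I judged this by eye and did not measure their positions.
- **Gripper:** it was clear of everything.

No check failed. I saw no carton get knocked aside and no grip slip. The only disagreement was in the first scene and side pictures. They differed by 2–5 mm on the cartons and about 9 mm on the tray, so I used the wrist camera to settle the positions.

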